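Fill the trays of the breakfast organizer

TASK

The three trays of the bamboo organizer have been lifted out onto the breakfast bar; put the mixed breakfast things away in them: the teaspoon flat and lengthwise in the plain undivided tray, the two small square jam jars upright in the tray with a divider, one in each bay, and the two egg cups upright in the tray with round wells, one seated in each well. Set each thing down rather than dropping it, and leave the sugar bowl and the blue cup standing where they are.

Things in the scene. Friction and masses are not known exactly. Their poses are not given: they have to be found in the camera images.
- teaspoon_mid (a point): Steel teaspoon lying on the bar, bowl up, 140 mm long, bowl 31 mm wide, about 32 g. Point at mid-length in the handle, 8 mm above the spoon's lowest point; there the handle is 8 mm wide and 4 mm thick and stands clear of the bar. x runs along the spoon towards the bowl, z up. Grip it here, across the handle.
- jar_a_mid (a point): Closed single-serve jam jar: square glass body 44 x 44 mm and 42 mm high, filled with dark red jam, round brass-coloured lid 41 mm across, 58 mm high overall, upright, about 95 g. The two are alike. Point at its centre, half-way up (29 mm above its underside); x and y are square to the sides, z up. Grip it across two opposite sides.
- jar_b_mid (a point): Closed single-serve jam jar: square glass body 44 x 44 mm and 42 mm high, filled with dark red jam, round brass-coloured lid 41 mm across, 58 mm high overall, upright, about 95 g. The two are alike. Point at its centre, half-way up (29 mm above its underside); x and y are square to the sides, z up. Grip it across two opposite sides.
- egg_cup_a_mid (a point): White ceramic egg cup, open bowl on a short foot: 60 mm high, bowl 48 mm across outside at its widest (14 mm above this point), foot 40 mm across, upright, about 75 g. The two are alike. Point on its axis, half-way up (30 mm above its underside); z up.
- egg_cup_b_mid (a point): White ceramic egg cup, open bowl on a short foot: 60 mm high, bowl 48 mm across outside at its widest (14 mm above this point), foot 40 mm across, upright, about 75 g. The two are alike. Point on its axis, half-way up (30 mm above its underside); z up.
- tray_open: Bamboo lift-out tray fixed on the bar, outside 152 mm wide (own x) by 200 mm long (own y), rim 36 mm above the bar, walls and floor 6 mm, origin at the centre of its underside. Undivided: one clear flat floor 140 x 188 mm, 6 mm above the bar.
- tray_two_bays: Bamboo lift-out tray fixed on the bar, outside 152 mm wide (own x) by 200 mm long (own y), rim 36 mm above the bar, walls and floor 6 mm, origin at the centre of its underside. One crosswise divider (6 mm thick, top 32 mm above the bar) at mid-length makes two bays, each 140 mm (x) by 91 mm (y), their centres at own (0, +48.5 mm) and (0, -48.5 mm); bay floor 6 mm above the bar.
- tray_wells: Bamboo lift-out tray fixed on the bar, outside 152 mm wide (own x) by 200 mm long (own y), rim 36 mm above the bar, walls and floor 6 mm, origin at the centre of its underside. A board inside, its top 16 mm above the bar, has two round flat-bottomed wells 58 mm across and 8 mm deep (bottom 8 mm above the bar), centred at own (0, +48 mm) and (0, -48 mm).
- sugar_bowl_mid (a point): White ceramic sugar bowl with its lid and knob on, 84 mm across, 85 mm high, upright; not to be moved. Point on its axis 42 mm above the bar.
- blue_cup_mid (a point): Blue plastic cup, 72 mm across at the rim, 84 mm high, upright and empty; not to be moved. Point on its axis 42 mm above the bar.

How it is judged (in metres and radians):
At the end, for the whole second after the job is handed in: The teaspoon lies on the floor of the undivided tray, bowl up, within 20 degrees of lengthwise; the jars stand upright on the floor of the divided tray, one in each bay; the egg cups stand upright on the bottoms of the two wells, one in each (within 13 mm of its centre); all at rest (x of teaspoon_mid in the frame of tray_open between -0.07 and 0.07 m and y of teaspoon_mid in the frame of tray_open between -0.04 and 0.04 m and z of teaspoon_mid in the frame of tray_open below 0.022 m and angle between teaspoon_mid's own z axis and vertical below 0.25 rad and angle between the x axis of teaspoon_mid and the y axis of tray_open, either way round below 0.35 rad and linear speed of teaspoon below 0.02 m/s and ((x of jar_a_mid in the frame of tray_two_bays between -0.06 and 0.06 m and y of jar_a_mid in the frame of tray_two_bays between 0.01 and 0.09 m and z of jar_a_mid in the frame of tray_two_bays between 0.029 and 0.041 m and angle between each of jar_a_mid, jar_b_mid's own z axis and vertical below 0.12 rad and linear speed of each of jar_a, jar_b below 0.02 m/s and x of jar_b_mid in the frame of tray_two_bays between -0.06 and 0.06 m and y of jar_b_mid in the frame of tray_two_bays between -0.09 and -0.01 m and z of jar_b_mid in the frame of tray_two_bays between 0.029 and 0.041 m) or (x of jar_a_mid in the frame of tray_two_bays between -0.06 and 0.06 m and y of jar_a_mid in the frame of tray_two_bays between -0.09 and -0.01 m and z of jar_a_mid in the frame of tray_two_bays between 0.029 and 0.041 m and angle between each of jar_a_mid, jar_b_mid's own z axis and vertical below 0.12 rad and linear speed of each of jar_a, jar_b below 0.02 m/s and x of jar_b_mid in the frame of tray_two_bays between -0.06 and 0.06 m and y of jar_b_mid in the frame of tray_two_bays between 0.01 and 0.09 m and z of jar_b_mid in the frame of tray_two_bays between 0.029 and 0.041 m)) and ((x of egg_cup_a_mid in the frame of tray_wells between -0.013 and 0.013 m and y of egg_cup_a_mid in the frame of tray_wells between 0.035 and 0.061 m and z of egg_cup_a_mid in the frame of tray_wells between 0.033 and 0.043 m and angle between each of egg_cup_a_mid, egg_cup_b_mid's own z axis and vertical below 0.12 rad and linear speed of each of egg_cup_a, egg_cup_b below 0.02 m/s and x of egg_cup_b_mid in the frame of tray_wells between -0.013 and 0.013 m and y of egg_cup_b_mid in the frame of tray_wells between -0.061 and -0.035 m and z of egg_cup_b_mid in the frame of tray_wells between 0.033 and 0.043 m) or (x of egg_cup_a_mid in the frame of tray_wells between -0.013 and 0.013 m and y of egg_cup_a_mid in the frame of tray_wells between -0.061 and -0.035 m and z of egg_cup_a_mid in the frame of tray_wells between 0.033 and 0.043 m and angle between each of egg_cup_a_mid, egg_cup_b_mid's own z axis and vertical below 0.12 rad and linear speed of each of egg_cup_a, egg_cup_b below 0.02 m/s and x of egg_cup_b_mid in the frame of tray_wells between -0.013 and 0.013 m and y of egg_cup_b_mid in the frame of tray_wells between 0.035 and 0.061 m and z of egg_cup_b_mid in the frame of tray_wells between 0.033 and 0.043 m))); the robot touches nothing.
It fails at once if the sugar bowl is pushed more than 25 mm or tipped (distance of sugar_bowl_mid from where it was at the start of the episode above 0.025 m or angle between sugar_bowl_mid's own z axis and vertical above 0.35 rad).
It fails at once if the blue cup is pushed more than 25 mm or tipped (distance of blue_cup_mid from where it was at the start of the episode above 0.025 m or angle between blue_cup_mid's own z axis and vertical above 0.35 rad).
It fails at once if the teaspoon is let fall from well above the trays (out of the fingers with its middle more than 90 mm above the bar) ((height (world z) of teaspoon_mid above 0.09 m and contact force between teaspoon and the fingers below 0.01 N)).
It fails at once if a jar is let fall from well above the trays (out of the fingers with its middle more than 90 mm above the bar) ((height (world z) of jar_a_mid above 0.09 m and contact force between jar_a and the fingers below 0.01 N) or (height (world z) of jar_b_mid above 0.09 m and contact force between jar_b and the fingers below 0.01 N)).
It fails at once if an egg cup is let fall from well above the trays (out of the fingers with its middle more than 90 mm above the bar) ((height (world z) of egg_cup_a_mid above 0.09 m and contact force between egg_cup_a and the fingers below 0.01 N) or (height (world z) of egg_cup_b_mid above 0.09 m and contact force between egg_cup_b and the fingers below 0.01 N)).
It also fails if it takes over 128 s, if anything falls off the work surface, if the arm or the gripper's body presses on something with over 40 N, if the wrist force passes 120 N, or if a joint passes its speed limit or range.

ROBOT

A 6-joint arm with a two-finger parallel gripper is mounted at the origin on the work surface. World frame = base frame: x ahead of the robot, y to its left, z up, the work surface at z = 0. Lengths are in mm, angles in rad, forces in N, time in s.
With the tool pointing down it reaches from about 350 to 775 mm from the base axis. Payload 7.3 kg.
Tool frame: the origin (TCP) lies at the centre of the arm's flange, where the gripper is bolted on; the fingertips stand 178 mm ahead of it and the grasp point (between the pads) lies 159 mm ahead of it; z points along the fingers, y is the direction in which the jaws open and shut (so a half turn about z gives the same grasp; the last joint's range is limited). The gripper opens to 92 mm and grips with 3 to 60 N. Pads are 19 mm wide; open, the fingers measure 130 mm over their backs; the gripper's body (75 mm by 190 mm) begins 47 mm behind the grasp point.
Start: joints at [-1.312, 0.342, 1.524, -0, 1.275, -0.146], TCP at [206.783, -482.565, 404.741] pointing down, gripper open.
Joint ranges: [-2.53, 2.53], [-0.77, 2.02], [0.04, 2.7], [-1, 4.14], [0.28, 2.66], [-3.11, 3.11]. Speed limits (rad/s): [2.57, 2.57, 3.14, 3.14, 3.14, 3.14].

INTERFACE

Orientations are given as [roll, pitch, yaw] about the fixed x, y, z axes, in that order (R = Rz(yaw) Ry(pitch) Rx(roll)).
In Python, from plant import status, viewer, ticket gives the robot as it stands.
- The arm moves only by the tool play_rows, never from a script. Its argument "commands" is a list of rows, each an object with "offset": the shift along the tool's x, y, z in m, a list of three; "twist": the turn about the tool's z in degrees. A call has 1 to 5 rows; each row shifts and turns the commanded pose from where the row before left it, along the tool's axes as they then stand; what a row does not reach is not made up. A row lasts 1/10 s, in which the tool goes at most 50 mm and 8.59 degrees, less where a joint would pass 70% of its speed; a pose out of reach is approached as far as the arm can. A call with a gripper value outside its range is refused whole. "jaw" is the closure in counts, from 0 (fully open) to 255 (shut), set as the call begins (left out, the last holds). The fingers move at their own pace and stop on an object; the grip force is fixed at half the most. Time passes only in rows, so rows that do not move let the fingers close. It gives the time, the measured TCP pose, the force and the opening at its end, in the units of the state.
- status.get_obs(): the state, without advancing time (a new reading comes with each control period).
- viewer.capture(name): name is "scene" or "top" or "wrist"; returns the picture (480x640x3 uint8, red, green, blue); there is no depth.
- viewer.camera_params(name): a dict with "fov_y" (degrees; the focal length in pixels is half the picture's height over the tangent of half this angle, whatever the lens; pixels are square), "cx", "cy" (the principal point, pixels), "rvec" (rotation vector, rad) and "tvec" (3), from world to camera coordinates, as OpenCV has them; the wrist camera has in their place "T_tool_cam" (4x4, takes a point from camera to tool coordinates, whose origin is the TCP and whose axes are the flange's). Camera axes: x right, y down, z forward; pixel columns grow to the right and rows downward; lengths in mm; the calibration is good to about 2 mm. The wrist camera is an equidistant fisheye: a pixel r from the principal point sees the ray r / f radians off the axis. A picture is of the moment at which its call begins: read the wrist's pose just before it. camera_params takes no time and is no camera call.
- ticket.close_job(): hands the job in, once; it reports no verdict.
The state is a dict: "time": time; "joint_positions": joint angles; "dq": joint speeds; "tau": joint torques, N m; "tool_pos": TCP position; "tcp_rot": TCP orientation; "contact_force": force on the tool from outside, world axes, zero at the start; "moment": the same for the moment, N m; "grip_width": finger opening in mm.
Only numpy, scipy, OpenCV 4.12 (cv2) and the standard library are available. Lean on these libraries where they do the work, as an engineer would, in place of code of your own. Each camera call takes 0.05 s, during which the arm holds its last target.

## Working session

There is one attempt and no reset: what is moved stays moved. The work goes in short steps, Python scripts to look and compute and a tool call to move; the robot and the scene stay as the last step left them, time stands still between calls to the robot, and variables do not carry over. Pictures are saved under pics/ and viewed, and the job is handed in when it is done.

Besides the shell and the picture viewer there is one more tool, called after "Call:" as a command line: name --argument value ..., lists and objects as JSON in quotes. play_rows: Moves the arm, as the interface text tells. Its arguments: {"type":"object","properties":{"commands":{"type":"array"},"jaw":{"type":"number"}},"required":["commands"]}

```bash
ls; mkdir -p pics; python3 - <<'E'
from plant import status, viewer
import cv2
print(status.get_obs())
for n in ["scene","top","wrist"]:
    print(n,viewer.camera_params(n))
    cv2.imwrite(f"pics/{n}0.png",viewer.capture(n)[:,:,::-1])
E
```

```text
pics
{'time': 0.0, 'joint_positions': array([-1.31198801e+00,  3.42685055e-01,  1.52499964e+00,  1.12591705e-05,
        1.27537792e+00, -1.46001351e-01]), 'dq': array([ 2.43329455e-05,  9.26117644e-04, -9.20558350e-04, -8.49025499e-04,
        1.09313222e-03, -2.41199311e-04]), 'tau': array([-2.71309573e-04, -4.31241453e+01, -2.44221890e+01,  7.17856502e-02,
        5.59134583e-02, -1.18018629e-04]), 'tool_pos': array([ 206.75457008, -482.42817406,  404.07037775]), 'tcp_rot': array([-3.14013990e+00, -2.24505703e-04,  4.04806220e-01]), 'contact_force': array([ 0.45945336,  0.19756279, -0.58895547]), 'moment': array([ 8.48283020e-05, -4.08334088e-02, -1.57889959e-02]), 'grip_width': 91.8364041575542}
scene {'fov_y': 56.50399792391702, 'cx': 330.83884093881403, 'cy': 247.47267606179716, 'rvec': array([ 2.15369907,  0.79234208, -0.35164114]), 'tvec': array([-370.48968777, -178.19978669, 1479.15498798])}
top {'fov_y': 45.21963982144374, 'cx': 316.8418118557831, 'cy': 235.43695795786223, 'rvec': array([ 2.16490492, -2.16440171,  0.0713667 ]), 'tvec': array([  16.92726262,  481.97213881, 1327.41495079])}
wrist {'fov_y': 65.70646984690485, 'cx': 316.3432079467778, 'cy': 243.54364577869484, 'T_tool_cam': array([[-5.75397703e-05, -9.51848034e-01, -3.06570247e-01,
         8.28234672e+01],
       [ 9.99999746e-01,  1.62887901e-04, -6.93427643e-04,
         3.36835658e-01],
       [ 7.09974323e-04, -3.06570209e-01,  9.51847783e-01,
         2.06406340e+01],
       [ 0.00000000e+00,  0.00000000e+00,  0.00000000e+00,
         1.00000000e+00]])}
```

View pics/top0.png

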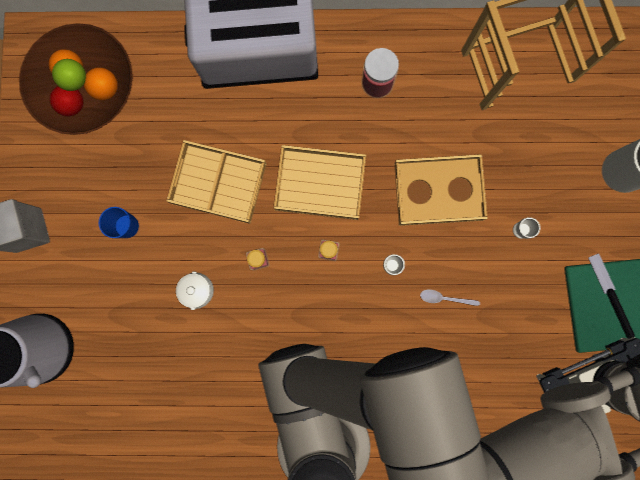

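View pics/scene0.png

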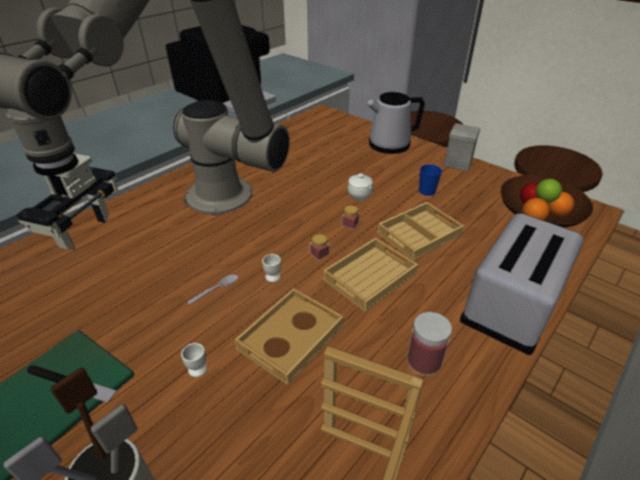

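View pics/wrist0.png

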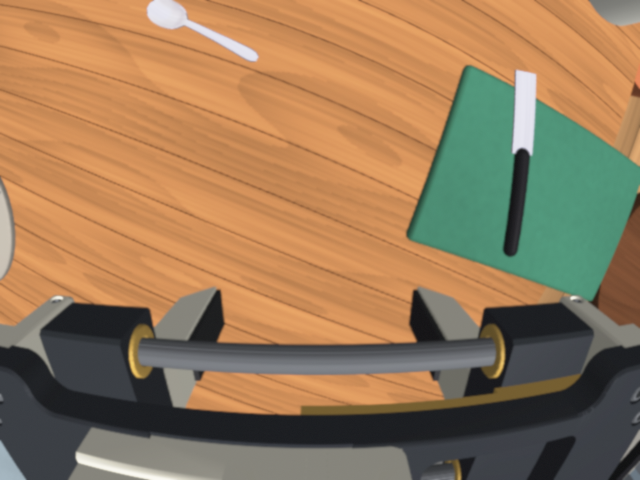

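The top view shows the bays tray at (216,181), open tray (320,182) and wells tray (441,190). The jars are at (257,259) and (329,250), the egg cups at (394,265) and (527,228), and the spoon is at about (450,298). The sugar bowl is at (194,291) and the blue cup at (118,223). Next I'll measure these.

```bash
cat > h.py <<'E'
import numpy as np, cv2
from scipy.spatial.transform import Rotation as Ro
from plant import status, viewer
def ray(cam,uv,obs=None):
    p=viewer.camera_params(cam); f=240/np.tan(np.radians(p['fov_y']/2))
    d=(np.asarray(uv,float)-[p['cx'],p['cy']])
    if cam=='wrist':
        r=np.linalg.norm(d); th=r/f
        v=np.array([*(d/max(r,1e-9)*np.sin(th)),np.cos(th)])
        T=p['T_tool_cam']; R=Ro.from_euler('xyz',obs['tcp_rot']).as_matrix()
        return R@T[:3,3]+obs['tool_pos'], R@T[:3,:3]@v
    R=Ro.from_rotvec(p['rvec']).as_matrix()
    return -R.T@p['tvec'], R.T@np.array([*(d/f),1])
def onz(cam,uv,z,obs=None):
    o,d=ray(cam,uv,obs); return o+d*(z-o[2])/d[2]
def proj(cam,P):
    p=viewer.camera_params(cam); f=240/np.tan(np.radians(p['fov_y']/2))
    q=Ro.from_rotvec(p['rvec']).as_matrix()@np.asarray(P,float)+p['tvec']
    return f*q[:2]/q[2]+[p['cx'],p['cy']]
E
python3 - <<'E'
import cv2,numpy as np
im=cv2.imread('pics/top0.png')
c=im[130:320,160:500]; 
cv2.imwrite('pics/z1.png',cv2.resize(c[0:100,0:210],None,fx=3.8,fy=3.8,interpolation=cv2.INTER_CUBIC))
cv2.imwrite('pics/z2.png',cv2.resize(im[140:320,370:550],None,fx=3.3,fy=3.3,interpolation=cv2.INTER_CUBIC))
hsv=cv2.cvtColor(im,cv2.COLOR_BGR2HSV)
for n,p in dict(tray=(320,170),rim=(363,160),wood=(300,300),jar=(257,259),cup=(394,256),spoon=(431,297),well=(420,190),board=(441,190)).items(): print(n,hsv[p[1],p[0]])
E
```

```text
tray [ 20 129 226]
rim [ 18 150 184]
wood [ 13 173 161]
jar [ 21 154 213]
cup [ 24  31 123]
spoon [145   9 170]
well [ 13 167 130]
board [ 18 149 209]
```

View pics/z1.png

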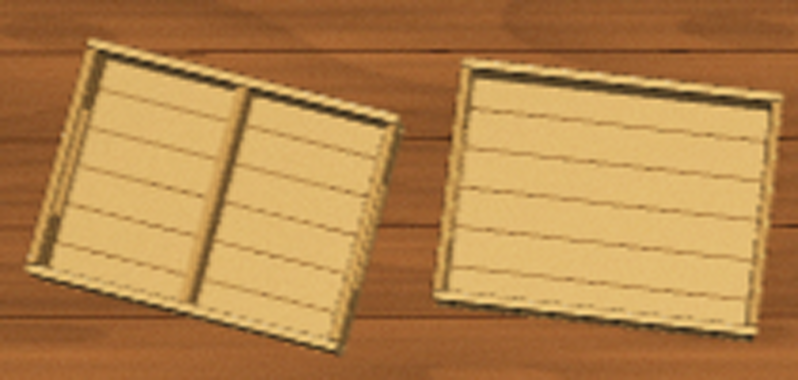

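View pics/z2.png

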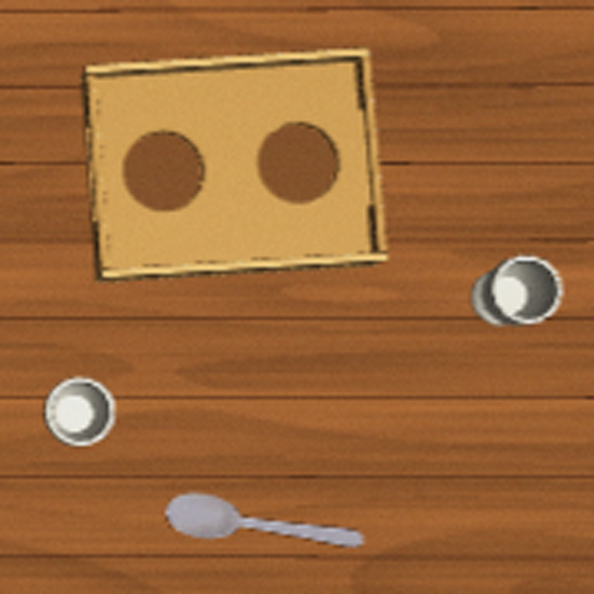

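```bash
cat > m1.py <<'E'
from h import *
im=cv2.imread('pics/top0.png')
def un(p,s,o): return (np.array(p)+.5)/s-.5+o
for n,c,s,o in [('bays',[(90,41),(402,116),(338,351),(27,268)],3.8,(160,130)),('open',[(463,61),(783,97),(755,334),(434,297)],3.8,(160,130)),('wells',[(85,67),(369,50),(387,258),(99,278)],3.3,(370,140))]:
    P=np.array([onz('top',un(p,s,o),36)[:2] for p in c])
    L=[np.linalg.norm(P[i]-P[(i+1)%4]) for i in range(4)]
    v=(P[0]-P[1])+(P[3]-P[2])   # toward +y (image left)
    print(n,P.mean(0).round(1),'sides',np.round(L,1),'long axis yaw deg',np.degrees(np.arctan2(v[1],v[0])).round(2))
for p in [(163,170),(299,162)]: print('well',onz('top',un(p,3.3,(370,140)),16).round(1))
for p in [(80,411),(527,290)]: print('egg rim',onz('top',un(p,3.3,(370,140)),60).round(1))
hsv=cv2.cvtColor(im,cv2.COLOR_BGR2HSV)
m=((hsv[:,:,0]>16)&(hsv[:,:,2]>130)&(hsv[:,:,1]>90)).astype(np.uint8)
for x,y in [(257,259),(329,250)]:
    q=np.zeros_like(m);q[y-15:y+15,x-15:x+15]=m[y-15:y+15,x-15:x+15]
    n,l,st,ce=cv2.connectedComponentsWithStats(q)
    i=1+np.argmax(st[1:,4]);print('jar lid',ce[i],st[i],onz('top',ce[i],58).round(1))
m=((hsv[:,:,1]<70)).astype(np.uint8)
q=np.zeros_like(m);q[283:312,412:490]=m[283:312,412:490]
n,l,st,ce=cv2.connectedComponentsWithStats(q);i=1+np.argmax(st[1:,4])
pts=np.argwhere(l==i)[:,::-1].astype(float)
W=np.array([onz('top',p,6)[:2] for p in pts]);c=W.mean(0);u=np.linalg.svd(W-c)[2][0]
if u[1]<0:u=-u
t=(W-c)@u;a,b=c+u*t.min(),c+u*t.max();print('spoon len',np.ptp(t),'mid',(a+b)/2,'dir deg',np.degrees(np.arctan2(u[1],u[0])))
for n,p in [('sugar',(194,291)),('blue',(118,223))]: print(n,onz('top',p,60).round(1))
cv2.imwrite('pics/z3.png',cv2.resize(im[225:285,235:355],None,fx=6,fy=6,interpolation=cv2.INTER_CUBIC))
E
python3 m1.py
```

```text
bays [610.2 253.7] sides [200.8 150.9 199.8 146.9] long axis yaw deg 75.56
open [607.4  10.1] sides [199.  148.  197.8 148.2] long axis yaw deg 83.25
wells [ 588.8 -271. ] sides [200.4 148.1 201.3 150.5] long axis yaw deg 93.6
well [ 587.1 -223.7   16. ]
well [ 592.6 -320.4   16. ]
egg rim [ 413.2 -157.9   60. ]
egg rim [ 496.1 -463.7   60. ]
jar lid [255.29554656 258.12955466] [247 250  18  17 247] [427.  156.2  58. ]
jar lid [328.45491803 249.08196721] [320 241  18  18 244] [447.6 -10.2  58. ]
spoon len 138.39757941521333 mid [ 334.89124789 -292.30319675] dir deg 81.53966704369888
sugar [352.4 294.4  60. ]
blue [507.6 473.1  60. ]
```

View pics/z3.png

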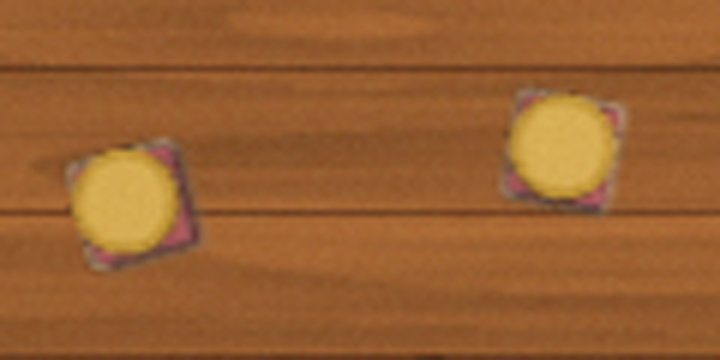

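```bash
cat >> h.py <<'E'
def go(x,y,z,yawdeg=None):
    "z is fingertip height; prints shift in tool axes (mm) after twist"
    o=status.get_obs(); yaw=np.degrees(o['tcp_rot'][2]); t=0
    if yawdeg is not None: t=-((yawdeg-yaw+180)%360-180)
    a=np.radians(yaw-t); d=np.array([x,y,z+178])-o['tool_pos']
    s=[d[0]*np.cos(a)+d[1]*np.sin(a), d[0]*np.sin(a)-d[1]*np.cos(a), -d[2]]
    print('t',round(o['time'],2),'tcp',o['tool_pos'].round(1),'rpy',np.degrees(o['tcp_rot']).round(2),'F',o['contact_force'].round(1),'w',round(o['grip_width'],1))
    print('  -> offset mm',np.round(s,1),'twist',round(t,2),'rows>=',int(np.ceil(max(np.linalg.norm(s)/50,abs(t)/8.59))))
E
python3 - <<'E'
from h import *
def un(p,s,o): return (np.array(p)+.5)/s-.5+o
for c in [[(68,165),(172,138),(198,242),(96,270)],[(520,90),(625,104),(605,212),(502,196)]]:
    P=np.array([onz('top',un(p,6,(235,225)),42)[:2] for p in c])
    E=[P[(i+1)%4]-P[i] for i in range(4)]
    print(P.mean(0),[round(np.linalg.norm(e),1) for e in E],[round(np.degrees(np.arctan2(e[1],e[0]))%90,1) for e in E])
for n,p in dict(ea=(413.2,-157.9,60),eb=(496.1,-463.7,60),ja=(427,156.2,58),jb=(447.6,-10.2,58),w1=(587.1,-223.7,16),w2=(592.6,-320.4,16)).items(): print(n,proj('scene',p).round(1))
go(413.2,-158,130,90)
im=cv2.imread('pics/scene0.png')
cv2.imwrite('pics/z4.png',cv2.resize(im[190:390,170:370],None,fx=3,fy=3,interpolation=cv2.INTER_CUBIC))
E
```

```text
[426.8711127  154.74280549] [np.float64(41.3), np.float64(41.3), np.float64(40.5), np.float64(41.8)] [np.float64(14.6), np.float64(14.6), np.float64(15.4), np.float64(15.6)]
[447.30821534 -10.09393821] [np.float64(40.6), np.float64(42.1), np.float64(39.9), np.float64(41.3)] [np.float64(82.3), np.float64(79.4), np.float64(81.2), np.float64(80.4)]
ea [270.5 258. ]
eb [191.7 349.2]
ja [350.2 207.6]
jb [318.5 236.9]
w1 [303.3 318. ]
w2 [275.5 344.5]
t 0.15 tcp [ 206.7 -482.5  404.2] rpy [-1.7993e+02 -1.0000e-02  2.3190e+01] F [ 0.3  0.6 -0.8] w 91.7
  -> offset mm [324.5 206.5  96.2] twist -66.81 rows>= 8
```

View pics/z4.png

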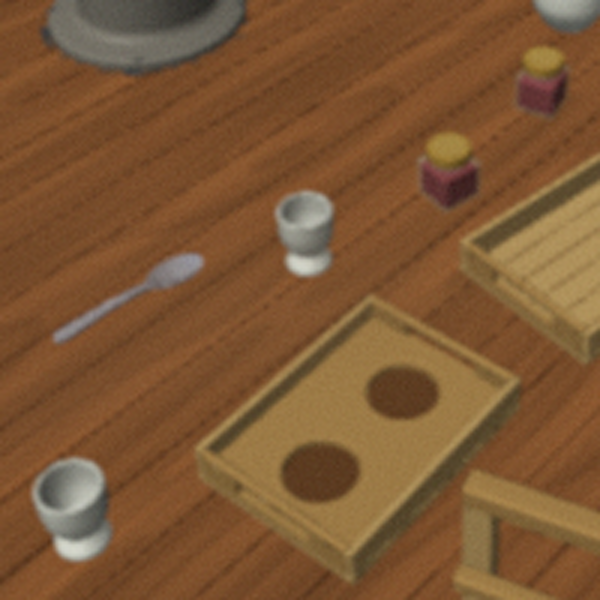

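Call:
play_rows --commands '[{"offset": [0,0,0.012],"twist": -8.35},{"offset": [0,0,0.012],"twist": -8.35},{"offset": [0,0,0.012],"twist": -8.35},{"offset": [0,0,0.012],"twist": -8.35},{"offset": [0,0,0.012],"twist": -8.35}]' --jaw 0

```text
time: 0.65
tool_pos: [206.8, -482.5, 344.0]
tcp_rot: [-3.141, -0.0, 1.139]
contact_force: [0.2, 0.4, 0.4]
grip_width: 91.9
```

Call:
play_rows --commands '[{"offset": [0,0,0],"twist": -8.35},{"offset": [0,0,0],"twist": -8.35},{"offset": [0,0,0],"twist": -8.35},{"offset": [0.04,0.024,0],"twist": 0},{"offset": [0.04,0.024,0],"twist": 0}]'

```text
time: 1.15
tool_pos: [254.7, -402.1, 344.2]
tcp_rot: [-3.141, -0.001, 1.568]
contact_force: [1.3, 0.1, -0.6]
grip_width: 91.6
```

Call:
play_rows --commands '[{"offset": [0.04,0.028,0],"twist": 0},{"offset": [0.04,0.028,0],"twist": 0},{"offset": [0.04,0.028,0],"twist": 0},{"offset": [0.04,0.028,0],"twist": 0},{"offset": [0,0,0],"twist": 0}]'

```text
time: 1.65
tool_pos: [368.9, -238.2, 344.6]
tcp_rot: [3.141, -0.002, 1.577]
contact_force: [-0.6, -1.1, -0.5]
grip_width: 91.9
```

```bash
python3 - <<'E'
from h import *
go(413.2,-158,80,90)
import pickle
o=status.get_obs(); im=viewer.capture('wrist')[:,:,::-1]; cv2.imwrite('pics/w1.png',im); pickle.dump(o,open('w1.pkl','wb'))
E
```

```text
t 1.65 tcp [ 368.9 -238.2  344.6] rpy [ 1.7998e+02 -1.0000e-01  9.0370e+01] F [-0.6 -1.1 -0.5] w 91.9
  -> offset mm [80.2 44.3 86.6] twist 0.37 rows>= 3
```

View pics/w1.png

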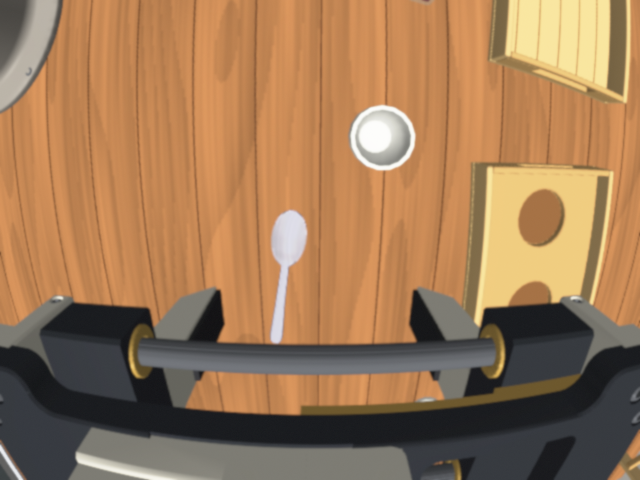

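```bash
python3 - <<'E'
from h import *; import pickle
o=pickle.load(open('w1.pkl','rb'))
print(onz('wrist',(382.5,138),60,o),onz('wrist',(291,210),6,o),onz('wrist',(276,342),8,o),onz('wrist',(541,217),16,o), o['dq'].round(3))
go(413.2,-158,80,90)
E
```

```text
[ 414.84629887 -160.81467669   60.        ] [ 346.12515493 -226.10184879    6.        ] [ 328.63638779 -360.38519146    8.        ] [ 586.44452317 -225.17422069   16.        ] [-0.101  0.009 -0.015 -0.045 -0.006 -0.093]
t 1.7 tcp [ 368.  -240.2  344.7] rpy [-1.7999e+02 -2.0000e-02  9.0310e+01] F [-0.4 -0.7  0.8] w 91.6
  -> offset mm [82.2 45.2 86.7] twist 0.31 rows>= 3
```

Call:
play_rows --commands '[{"offset": [0.04,0.023,0.01],"twist": 0},{"offset": [0.041,0.023,0.02],"twist": 0},{"offset": [0,0,0.03],"twist": 0},{"offset": [0,0,0.03],"twist": 0},{"offset": [0,0,0],"twist": 0}]'

```text
time: 2.2
tool_pos: [411.1, -162.6, 252.3]
tcp_rot: [-3.135, -0.003, 1.57]
contact_force: [0.2, 0.1, 0.2]
grip_width: 92.0
```

```bash
python3 - <<'E'
from h import *
go(413.8,-159,25)
E
```

```text
t 2.2 tcp [ 411.1 -162.6  252.3] rpy [-179.64   -0.19   89.96] F [0.2 0.1 0.2] w 92.0
  -> offset mm [ 3.6  2.7 49.3] twist 0 rows>= 1
```

Call:
play_rows --commands '[{"offset": [0,0,0.025],"twist": 0},{"offset": [0,0,0.025],"twist": 0},{"offset": [0,0,0],"twist": 0},{"offset": [0,0,0],"twist": 0}]'

```text
time: 2.6
tool_pos: [412.5, -163.5, 206.1]
tcp_rot: [3.141, 0.0, 1.569]
contact_force: [0.6, -0.0, -0.2]
grip_width: 91.6
```

Call:
play_rows --commands '[{"offset": [0,0,0],"twist": 0},{"offset": [0,0,0],"twist": 0},{"offset": [0,0,0],"twist": 0},{"offset": [0,0,0],"twist": 0},{"offset": [0,0,0],"twist": 0}]' --jaw 255

```text
time: 3.1
tool_pos: [412.4, -162.4, 205.4]
tcp_rot: [3.141, 0.0, 1.571]
contact_force: [-0.6, 0.4, -0.5]
grip_width: 56.3
```

```bash
python3 - <<'E'
from h import *
go(413.8,-159,75)
cv2.imwrite('pics/w2.png',viewer.capture('wrist')[:,:,::-1])
E
```

```text
t 3.1 tcp [ 412.4 -162.4  205.4] rpy [1.7998e+02 2.0000e-02 9.0000e+01] F [-0.6  0.4 -0.5] w 56.3
  -> offset mm [  3.4   1.4 -47.6] twist 0 rows>= 1
```

View pics/w2.png

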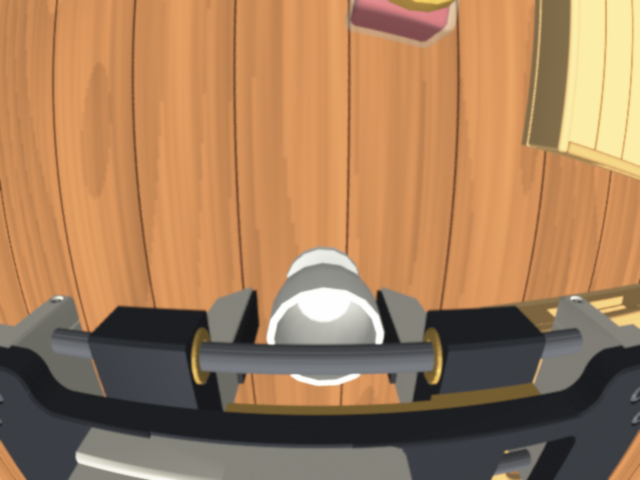

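Call:
play_rows --commands '[{"offset": [0.003,0.001,0],"twist": 0},{"offset": [0,0,0],"twist": 0},{"offset": [0,0,0],"twist": 0},{"offset": [0,0,0],"twist": 0}]'

```text
time: 3.55
tool_pos: [413.5, -159.5, 205.2]
tcp_rot: [3.141, 0.0, 1.571]
contact_force: [1.1, -1.0, 1.5]
grip_width: 45.8
```

```bash
python3 - <<'E'
from h import *
go(587,-224.2,100,93.6)
E
```

```text
t 3.55 tcp [ 413.5 -159.5  205.2] rpy [1.7997e+02 2.0000e-02 9.0000e+01] F [ 1.1 -1.   1.5] w 45.8
  -> offset mm [-75.5 169.1 -72.8] twist -3.6 rows>= 4
```

```bash
python3 - <<'E'
from h import *
o=dict(tool_pos=np.array([412.4,-162.4,205.4]),tcp_rot=np.array([np.pi,0,np.pi/2]))
print(onz('wrist',(325,336),60,o), [onz('wrist',p,60,o).round(1) for p in [(268,336),(383,336),(325,292),(325,384)]])
E
```

```text
[ 415.39303182 -157.71112515   60.        ] [array([ 392.9, -158. ,   60. ]), array([ 438.4, -158.2,   60. ]), array([ 415.2, -138.5,   60. ]), array([ 415.7, -182.3,   60. ])]
```

Call:
play_rows --commands '[{"offset": [0,0,-0.01],"twist": 0},{"offset": [0,0,-0.02],"twist": 0},{"offset": [0,0,-0.02],"twist": 0},{"offset": [0,0,0],"twist": 0}]'

```text
time: 3.95
tool_pos: [413.8, -159.7, 257.5]
tcp_rot: [3.138, 0.002, 1.571]
contact_force: [-0.0, 0.4, -0.3]
grip_width: 45.9
```

```bash
python3 - <<'E'
from h import *
go(587,-224.2,80,93.6)
cv2.imwrite('pics/w3.png',viewer.capture('wrist')[:,:,::-1])
E
```

```text
t 3.95 tcp [ 413.8 -159.7  257.5] rpy [1.7979e+02 1.3000e-01 8.9990e+01] F [-0.   0.4 -0.3] w 45.9
  -> offset mm [-75.2 168.8  -0.5] twist -3.61 rows>= 4
```

View pics/w3.png

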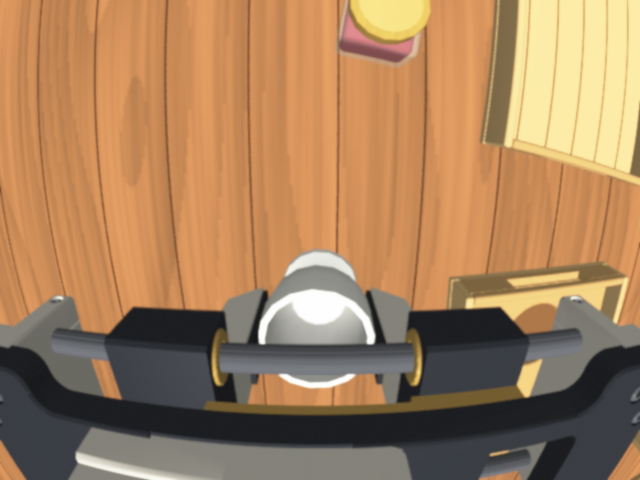

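Call:
play_rows --commands '[{"offset": [0,0,0],"twist": -3.6},{"offset": [-0.019,0.042,0],"twist": 0},{"offset": [-0.019,0.042,0],"twist": 0},{"offset": [-0.019,0.042,0],"twist": 0},{"offset": [-0.019,0.042,0],"twist": 0}]'

```text
time: 4.5
tool_pos: [586.9, -225.2, 253.9]
tcp_rot: [-3.14, -0.001, 1.633]
contact_force: [0.9, -1.1, -0.7]
grip_width: 45.8
```

Call:
play_rows --commands '[{"offset": [0,0,0],"twist": 0},{"offset": [0,0,0],"twist": 0},{"offset": [0,0,0],"twist": 0}]'

```text
time: 4.8
tool_pos: [584.6, -224.3, 254.0]
tcp_rot: [-3.139, -0.002, 1.633]
contact_force: [-0.3, -0.4, -0.6]
grip_width: 45.9
```

```bash
python3 - <<'E'
from h import *
go(587,-225.5,60,93.6)
E
```

```text
t 4.8 tcp [ 584.6 -224.3  254. ] rpy [-1.7983e+02 -1.0000e-01  9.3590e+01] F [-0.3 -0.4 -0.6] w 45.9
  -> offset mm [-1.4  2.3 16. ] twist -0.01 rows>= 1
```

Call:
play_rows --commands '[{"offset": [-0.001,0.002,0.01],"twist": 0},{"offset": [0,0,0.01],"twist": 0},{"offset": [0,0,0.008],"twist": 0},{"offset": [0,0,0],"twist": 0},{"offset": [0,0,0],"twist": 0}]'

```text
time: 5.3
tool_pos: [587.7, -225.6, 226.8]
tcp_rot: [-3.141, -0.0, 1.633]
contact_force: [0.2, -0.2, -0.4]
grip_width: 45.8
```

```bash
python3 - <<'E'
from h import *
go(587,-225.5,36,93.6)
cv2.imwrite('pics/w4.png',viewer.capture('wrist')[:,:,::-1])
E
```

```text
t 5.3 tcp [ 587.7 -225.6  226.8] rpy [-1.7997e+02 -2.0000e-02  9.3590e+01] F [ 0.2 -0.2 -0.4] w 45.8
  -> offset mm [ 0.2 -0.7 12.8] twist -0.01 rows>= 1
```

View pics/w4.png

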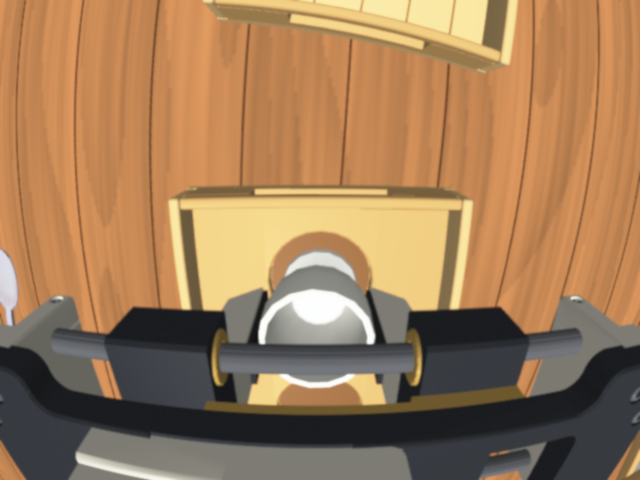

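The cup hovers over the near well, its foot at (320,265) against the well at (320,275), laterally centred. I'll lower it.

Call:
play_rows --commands '[{"offset": [0,0,0.006],"twist": 0},{"offset": [0,0,0.005],"twist": 0},{"offset": [0,0,0.002],"twist": 0},{"offset": [0,0,0],"twist": 0},{"offset": [0,0,0],"twist": 0}]'

```text
time: 5.85
tool_pos: [587.9, -225.7, 214.1]
tcp_rot: [-3.142, 0.0, 1.633]
contact_force: [1.0, -0.1, -0.7]
grip_width: 45.8
```

Call:
play_rows --commands '[{"offset": [0,0,0.001],"twist": 0},{"offset": [0,0,0],"twist": 0}]'

```text
time: 6.05
tool_pos: [587.9, -225.7, 213.3]
tcp_rot: [3.141, 0.0, 1.634]
contact_force: [-0.1, -1.1, -0.3]
grip_width: 45.9
```

Call:
play_rows --commands '[{"offset": [0,0,0],"twist": 0},{"offset": [0,0,0],"twist": 0},{"offset": [0,0,0],"twist": 0},{"offset": [0,0,0],"twist": 0}]' --jaw 60

```text
time: 6.45
tool_pos: [587.8, -225.7, 213.2]
tcp_rot: [3.141, 0.0, 1.633]
contact_force: [0.2, 1.6, -0.4]
grip_width: 69.3
```

Call:
play_rows --commands '[{"offset": [0,0,-0.03],"twist": 0},{"offset": [0,0,-0.04],"twist": 0},{"offset": [0,0,-0.03],"twist": 0},{"offset": [0,0,0],"twist": 0}]'

```text
time: 6.85
tool_pos: [588.7, -226.1, 318.4]
tcp_rot: [3.134, 0.005, 1.634]
contact_force: [-0.0, -1.4, 0.3]
grip_width: 70.4
```

```bash
python3 - <<'E'
from h import *
go(496.1,-464.5,140,90)
go(496.1,-464.5,140,93.6)
cv2.imwrite('pics/w5.png',viewer.capture('wrist')[:,:,::-1])
E
```

```text
t 6.85 tcp [ 588.7 -226.1  318.4] rpy [179.54   0.29  93.6 ] F [-0.  -1.4  0.3] w 70.4
  -> offset mm [-238.4  -92.6    0.4] twist 3.6 rows>= 6
t 6.85 tcp [ 588.7 -226.1  318.4] rpy [179.54   0.29  93.6 ] F [-0.  -1.4  0.3] w 70.4
  -> offset mm [-232.1 -107.4    0.4] twist -0.0 rows>= 6
```

View pics/w5.png

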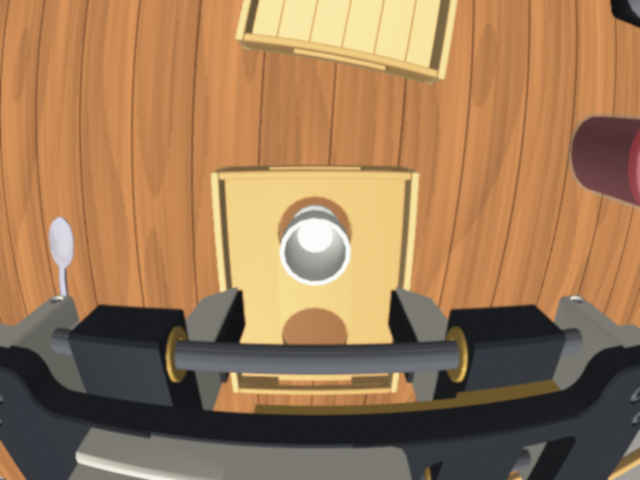

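Call:
play_rows --commands '[{"offset": [-0.039,-0.018,0],"twist": 0},{"offset": [-0.039,-0.018,0],"twist": 0},{"offset": [-0.039,-0.018,0],"twist": 0},{"offset": [-0.039,-0.018,0],"twist": 0},{"offset": [-0.039,-0.018,0],"twist": 0}]' --jaw 0

```text
time: 7.4
tool_pos: [509.2, -427.2, 311.3]
tcp_rot: [-3.14, -0.002, 1.634]
contact_force: [-0.2, 0.7, 0.3]
grip_width: 91.8
```

Call:
play_rows --commands '[{"offset": [-0.037,-0.017,0],"twist": 0},{"offset": [0,0,0.03],"twist": 0},{"offset": [0,0,0],"twist": 0},{"offset": [0,0,0],"twist": 0}]'

```text
time: 7.8
tool_pos: [495.5, -463.2, 281.5]
tcp_rot: [-3.139, -0.003, 1.634]
contact_force: [-0.2, -0.6, 0.3]
grip_width: 91.7
```

```bash
python3 - <<'E'
from h import *
import pickle
go(496.1,-464,26,93.6)
o=status.get_obs(); im=viewer.capture('wrist')[:,:,::-1]; cv2.imwrite('pics/w6.png',im); pickle.dump(o,open('w6.pkl','wb'))
E
```

```text
t 7.8 tcp [ 495.5 -463.2  281.5] rpy [-179.87   -0.2    93.61] F [-0.2 -0.6  0.3] w 91.7
  -> offset mm [-0.8  0.5 77.5] twist 0.01 rows>= 2
```

View pics/w6.png

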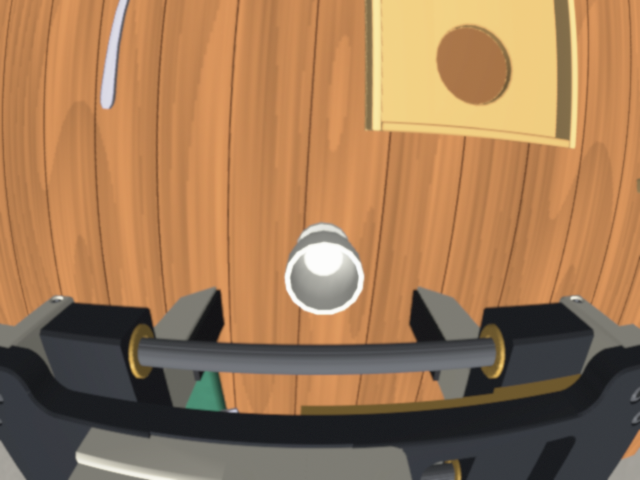

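```bash
python3 - <<'E'
from h import *; import pickle
o=pickle.load(open('w6.pkl','rb'))
print(onz('wrist',(324.5,275),60,o),onz('wrist',(473,65),16,o))
E
```

```text
[ 499.26471189 -463.19779995   60.        ] [ 592.7065704  -323.73568362   16.        ]
```

Call:
play_rows --commands '[{"offset": [0,0,0.03],"twist": 0},{"offset": [0,0,0.03],"twist": 0},{"offset": [0,0,0.016],"twist": 0},{"offset": [0,0,0],"twist": 0},{"offset": [0,0,0],"twist": 0}]'

```text
time: 8.35
tool_pos: [496.3, -463.9, 208.5]
tcp_rot: [3.141, 0.001, 1.634]
contact_force: [-0.1, -0.4, 0.1]
grip_width: 91.9
```

Call:
play_rows --commands '[{"offset": [0,0.0015,0.003],"twist": 0},{"offset": [0,0,0],"twist": 0},{"offset": [0,0,0],"twist": 0},{"offset": [0,0,0],"twist": 0},{"offset": [0,0,0],"twist": 0}]' --jaw 255

```text
time: 8.85
tool_pos: [497.1, -463.9, 204.5]
tcp_rot: [3.141, 0.0, 1.633]
contact_force: [0.5, 0.6, -0.3]
grip_width: 56.6
```

Call:
play_rows --commands '[{"offset": [0,0,0],"twist": 0},{"offset": [0,0,0],"twist": 0},{"offset": [0,0,0],"twist": 0},{"offset": [0,0,0],"twist": 0},{"offset": [0,0,0],"twist": 0}]'

```text
time: 9.35
tool_pos: [497.1, -463.9, 204.3]
tcp_rot: [3.141, 0.0, 1.634]
contact_force: [0.1, -0.8, 0.9]
grip_width: 45.4
```

Call:
play_rows --commands '[{"offset": [0,0,-0.01],"twist": 0},{"offset": [0,0,-0.02],"twist": 0},{"offset": [0,0,-0.02],"twist": 0},{"offset": [0,0,0],"twist": 0}]'

```text
time: 9.75
tool_pos: [497.6, -464.5, 257.8]
tcp_rot: [3.138, 0.005, 1.633]
contact_force: [1.0, -0.0, -1.3]
grip_width: 45.6
```

```bash
python3 - <<'E'
from h import *
import pickle
go(592.6,-321.2,75,93.6)
o=status.get_obs(); im=viewer.capture('wrist')[:,:,::-1]; cv2.imwrite('pics/w7.png',im); pickle.dump(o,open('w7.pkl','wb'))
E
```

```text
t 9.75 tcp [ 497.6 -464.5  257.8] rpy [179.8    0.28  93.59] F [ 1.  -0.  -1.3] w 45.6
  -> offset mm [137.  103.8   4.8] twist -0.01 rows>= 4
```

View pics/w7.png

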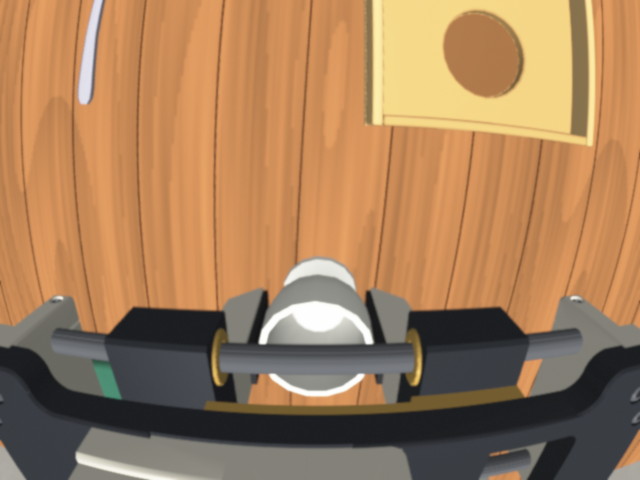

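Call:
play_rows --commands '[{"offset": [0.035,0.026,0],"twist": 0},{"offset": [0.035,0.026,0],"twist": 0},{"offset": [0.035,0.026,0],"twist": 0},{"offset": [0.034,0.026,0],"twist": 0},{"offset": [0,0,0],"twist": 0}]'

```text
time: 10.3
tool_pos: [594.5, -313.3, 252.7]
tcp_rot: [-3.141, -0.003, 1.639]
contact_force: [0.1, 1.1, -0.6]
grip_width: 45.6
```

Call:
play_rows --commands '[{"offset": [0,0,0],"twist": 0},{"offset": [0,0,0],"twist": 0}]'

```text
time: 10.5
tool_pos: [591.5, -319.3, 253.3]
tcp_rot: [-3.14, -0.0, 1.633]
contact_force: [-0.3, 0.5, -0.5]
grip_width: 46.0
```

```bash
python3 - <<'E'
from h import *
go(592.8,-319,35,93.6)
E
```

```text
t 10.5 tcp [ 591.5 -319.3  253.3] rpy [-1.7992e+02 -3.0000e-02  9.3560e+01] F [-0.3  0.5 -0.5] w 46.0
  -> offset mm [ 0.2  1.3 40.3] twist -0.04 rows>= 1
```

Call:
play_rows --commands '[{"offset": [0,0.001,0.01],"twist": 0},{"offset": [0,0,0.01],"twist": 0},{"offset": [0,0,0.006],"twist": 0},{"offset": [0,0,0],"twist": 0},{"offset": [0,0,0],"twist": 0}]'

```text
time: 11.0
tool_pos: [593.0, -318.8, 227.8]
tcp_rot: [-3.141, -0.0, 1.633]
contact_force: [-0.2, 0.2, -0.4]
grip_width: 46.0
```

```bash
python3 - <<'E'
from h import *
go(592.8,-319,34.3,93.6)
cv2.imwrite('pics/w8.png',viewer.capture('wrist')[:,:,::-1])
E
```

```text
t 11.0 tcp [ 593.  -318.8  227.8] rpy [-1.7997e+02 -1.0000e-02  9.3570e+01] F [-0.2  0.2 -0.4] w 46.0
  -> offset mm [-0.2 -0.2 15.5] twist -0.03 rows>= 1
```

View pics/w8.png

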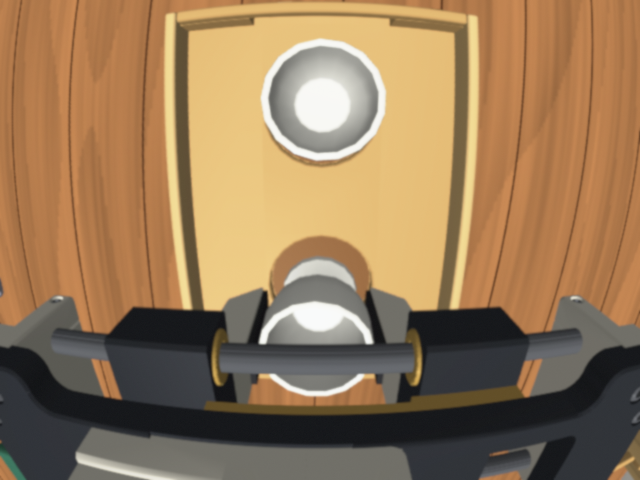

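Call:
play_rows --commands '[{"offset": [0.001,0,0.006],"twist": 0},{"offset": [0,0,0.006],"twist": 0},{"offset": [0,0,0.003],"twist": 0},{"offset": [0,0,0],"twist": 0},{"offset": [0,0,0],"twist": 0}]'

```text
time: 11.55
tool_pos: [593.1, -317.5, 213.1]
tcp_rot: [-3.142, 0.0, 1.634]
contact_force: [-0.5, 0.3, -1.3]
grip_width: 45.5
```

Call:
play_rows --commands '[{"offset": [0,0,0.0005],"twist": 0},{"offset": [0,0,0],"twist": 0}]'

```text
time: 11.75
tool_pos: [593.1, -317.5, 212.7]
tcp_rot: [3.141, 0.0, 1.633]
contact_force: [0.2, -0.2, -0.9]
grip_width: 45.9
```

Call:
play_rows --commands '[{"offset": [0,0,0],"twist": 0},{"offset": [0,0,0],"twist": 0},{"offset": [0,0,0],"twist": 0},{"offset": [0,0,0],"twist": 0}]' --jaw 60

```text
time: 12.15
tool_pos: [593.1, -317.6, 212.8]
tcp_rot: [3.141, 0.0, 1.633]
contact_force: [0.5, -0.0, 0.0]
grip_width: 69.1
```

Call:
play_rows --commands '[{"offset": [0,0,-0.03],"twist": 0},{"offset": [0,0,-0.04],"twist": 0},{"offset": [0,0,-0.03],"twist": 0},{"offset": [0,0,0],"twist": 0}]'

```text
time: 12.55
tool_pos: [593.9, -318.0, 318.4]
tcp_rot: [3.134, 0.006, 1.634]
contact_force: [0.5, -0.7, 0.0]
grip_width: 70.2
```

```bash
python3 - <<'E'
from h import *
go(335.5,-292.5,140,81.8)
cv2.imwrite('pics/w9.png',viewer.capture('wrist')[:,:,::-1])
E
```

```text
t 12.55 tcp [ 593.9 -318.   318.4] rpy [179.55   0.35  93.6 ] F [ 0.5 -0.7  0. ] w 70.2
  -> offset mm [ -11.6 -259.4    0.4] twist 11.8 rows>= 6
```

View pics/w9.png

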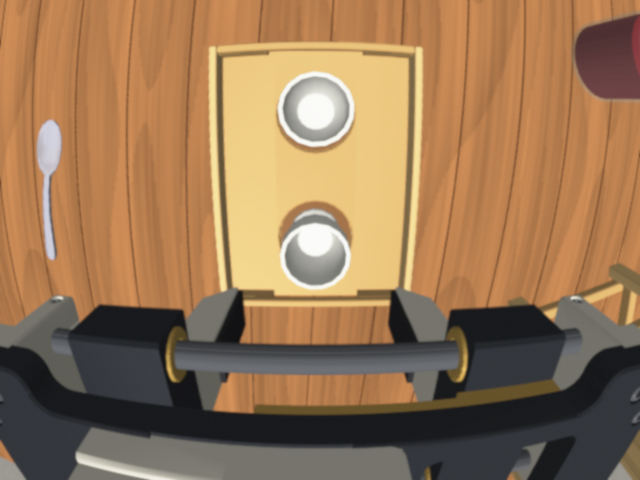

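Both cups stand in their wells (rims at (316,109) and (315,253)). Next is the spoon.

Call:
play_rows --commands '[{"offset": [0,0,0],"twist": 5.8},{"offset": [0,0,0],"twist": 5.8},{"offset": [-0.002,-0.043,0],"twist": 0},{"offset": [-0.002,-0.043,0],"twist": 0},{"offset": [-0.002,-0.043,0],"twist": 0}]' --jaw 90

```text
time: 13.1
tool_pos: [462.7, -304.7, 310.7]
tcp_rot: [-3.139, -0.002, 1.432]
contact_force: [1.2, -1.6, -0.1]
grip_width: 59.2
```

Call:
play_rows --commands '[{"offset": [-0.002,-0.043,0],"twist": 0},{"offset": [-0.002,-0.043,0],"twist": 0},{"offset": [-0.002,-0.043,0],"twist": 0},{"offset": [0,0,0.03],"twist": 0},{"offset": [0,0,0.03],"twist": 0}]'

```text
time: 13.6
tool_pos: [334.7, -293.3, 252.1]
tcp_rot: [3.141, 0.001, 1.429]
contact_force: [1.3, -0.4, -0.7]
grip_width: 59.4
```

Call:
play_rows --commands '[{"offset": [0,0,0],"twist": 0},{"offset": [0,0,0],"twist": 0},{"offset": [0,0,0],"twist": 0}]'

```text
time: 13.9
tool_pos: [336.4, -293.7, 253.4]
tcp_rot: [3.141, 0.001, 1.431]
contact_force: [-0.2, 0.2, -0.7]
grip_width: 59.1
```

```bash
python3 - <<'E'
from h import *
import pickle
go(336,-292.7,2,82)
o=status.get_obs(); im=viewer.capture('wrist')[:,:,::-1]; cv2.imwrite('pics/w10.png',im); pickle.dump(o,open('w10.pkl','wb'))
E
```

```text
t 13.9 tcp [ 336.4 -293.7  253.4] rpy [1.7996e+02 4.0000e-02 8.2020e+01] F [-0.2  0.2 -0.7] w 59.1
  -> offset mm [ 0.9 -0.5 73.4] twist 0.02 rows>= 2
```

View pics/w10.png

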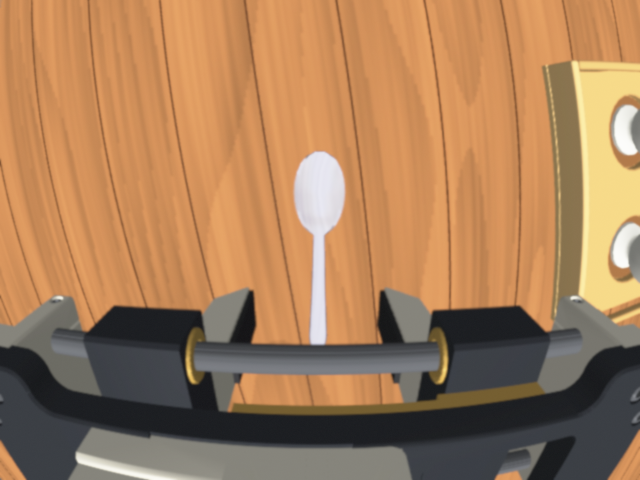

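```bash
python3 - <<'E'
from h import *; import pickle
o=pickle.load(open('w10.pkl','rb'))
print(onz('wrist',(320,152),6,o),onz('wrist',(318,340),8,o),onz('wrist',(319,235),8,o))
E
```

```text
[ 347.75198959 -226.67303674    6.        ] [ 328.72994596 -354.80136227    8.        ] [ 340.01150519 -277.97806537    8.        ]
```

Call:
play_rows --commands '[{"offset": [0,0,0.03],"twist": 0},{"offset": [0,0,0.025],"twist": 0},{"offset": [0,0,0.01],"twist": 0},{"offset": [0,0,0],"twist": 0},{"offset": [0,0,0],"twist": 0}]'

```text
time: 14.45
tool_pos: [336.3, -293.8, 188.5]
tcp_rot: [3.141, 0.001, 1.431]
contact_force: [0.6, -0.4, -0.9]
grip_width: 59.4
```

Call:
play_rows --commands '[{"offset": [-0.002,0.001,0.004],"twist": 0},{"offset": [0,0,0.004],"twist": 0},{"offset": [0,0,0],"twist": 0},{"offset": [0,0,0],"twist": 0}]'

```text
time: 14.85
tool_pos: [336.6, -295.6, 179.7]
tcp_rot: [3.142, 0.0, 1.431]
contact_force: [0.0, 0.2, 0.1]
grip_width: 59.3
```

Call:
play_rows --commands '[{"offset": [0,0,0],"twist": 0},{"offset": [0,0,0],"twist": 0},{"offset": [0,0,0],"twist": 0},{"offset": [0,0,0],"twist": 0},{"offset": [0,0,0],"twist": 0}]' --jaw 255

```text
time: 15.35
tool_pos: [336.7, -295.6, 179.7]
tcp_rot: [3.141, 0.0, 1.431]
contact_force: [0.9, -0.6, -0.1]
grip_width: 23.7
```

Call:
play_rows --commands '[{"offset": [0,0,0],"twist": 0},{"offset": [0,0,0],"twist": 0},{"offset": [0,0,0],"twist": 0},{"offset": [0,0,0],"twist": 0},{"offset": [0,0,0],"twist": 0}]'

```text
time: 15.85
tool_pos: [336.7, -295.6, 179.6]
tcp_rot: [3.142, 0.0, 1.431]
contact_force: [-0.4, 0.1, -0.6]
grip_width: 7.7
```

Call:
play_rows --commands '[{"offset": [0,0,0],"twist": 0},{"offset": [0,0,-0.01],"twist": 0},{"offset": [0,0,-0.02],"twist": 0},{"offset": [0,0,-0.03],"twist": 0},{"offset": [0,0,0],"twist": -1.3}]'

```text
time: 16.35
tool_pos: [337.4, -296.4, 243.1]
tcp_rot: [3.137, 0.005, 1.454]
contact_force: [-0.2, -0.5, -0.7]
grip_width: 7.3
```

```bash
python3 - <<'E'
from h import *
go(607.4,9,61,83.25)
cv2.imwrite('pics/w11.png',viewer.capture('wrist')[:,:,::-1])
E
```

```text
t 16.35 tcp [ 337.4 -296.4  243.1] rpy [179.73   0.27  83.33] F [-0.2 -0.5 -0.7] w 7.3
  -> offset mm [335.  232.3   4.1] twist 0.08 rows>= 9
```

View pics/w11.png

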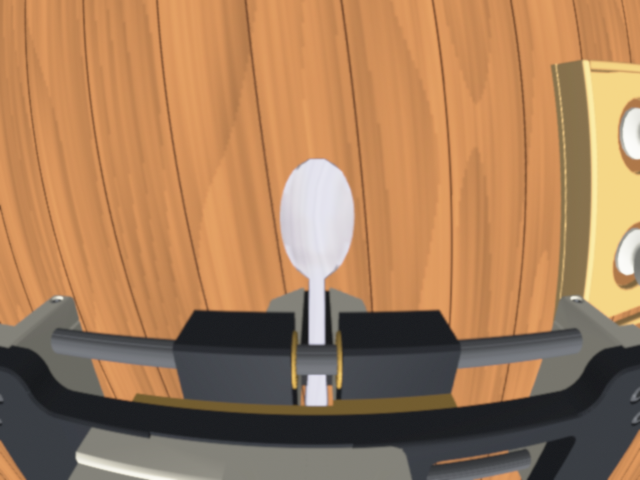

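Call:
play_rows --commands '[{"offset": [0.034,0.023,0],"twist": 0},{"offset": [0.034,0.023,0],"twist": 0},{"offset": [0.034,0.023,0],"twist": 0},{"offset": [0.034,0.023,0],"twist": 0},{"offset": [0.034,0.023,0],"twist": 0}]'

```text
time: 16.9
tool_pos: [471.3, -138.6, 239.0]
tcp_rot: [-3.14, -0.0, 1.454]
contact_force: [1.3, -0.3, 0.1]
grip_width: 7.2
```

Call:
play_rows --commands '[{"offset": [0.034,0.023,0],"twist": 0},{"offset": [0.034,0.023,0],"twist": 0},{"offset": [0.034,0.023,0],"twist": 0},{"offset": [0.034,0.023,0],"twist": 0},{"offset": [0.029,0.025,0],"twist": 0}]'

```text
time: 17.4
tool_pos: [606.6, 12.0, 238.6]
tcp_rot: [-3.139, 0.0, 1.455]
contact_force: [0.4, -0.3, -1.2]
grip_width: 6.9
```

Call:
play_rows --commands '[{"offset": [0,0,0],"twist": 0},{"offset": [0,0,0],"twist": 0},{"offset": [0,0,0],"twist": 0}]'

```text
time: 17.7
tool_pos: [605.4, 9.4, 238.8]
tcp_rot: [-3.139, 0.0, 1.453]
contact_force: [-0.1, 0.8, -0.2]
grip_width: 7.0
```

```bash
python3 - <<'E'
from h import *
go(607.4,9,8,83.25)
cv2.imwrite('pics/w12.png',viewer.capture('wrist')[:,:,::-1])
E
```

```text
t 17.7 tcp [605.4   9.4 238.8] rpy [-1.7987e+02  2.0000e-02  8.3260e+01] F [-0.1  0.8 -0.2] w 7.0
  -> offset mm [-0.2  2.1 52.8] twist 0.01 rows>= 2
```

View pics/w12.png

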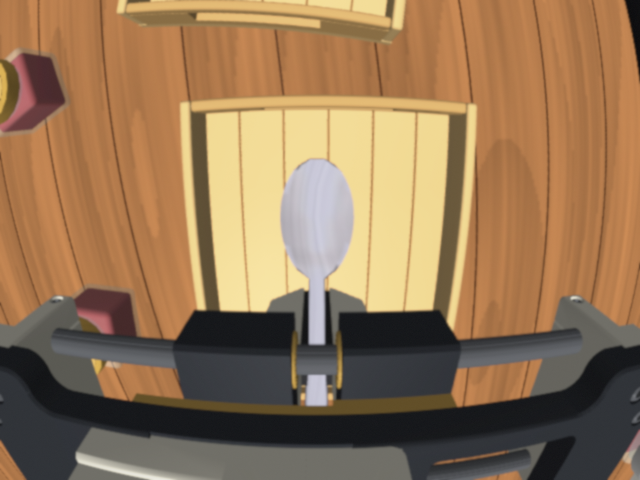

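Call:
play_rows --commands '[{"offset": [0,0.001,0.02],"twist": 0},{"offset": [0,0,0.017],"twist": 0},{"offset": [0,0,0.008],"twist": 0},{"offset": [0,0,0],"twist": 0},{"offset": [0,0,0],"twist": 0}]'

```text
time: 18.25
tool_pos: [607.2, 9.4, 195.2]
tcp_rot: [3.141, 0.0, 1.453]
contact_force: [1.1, 0.3, -1.3]
grip_width: 7.4
```

Call:
play_rows --commands '[{"offset": [0,0,0.004],"twist": 0},{"offset": [0,0,0.002],"twist": 0},{"offset": [0,0,0],"twist": 0},{"offset": [0,0,0],"twist": 0}]'

```text
time: 18.65
tool_pos: [607.2, 10.0, 188.8]
tcp_rot: [3.141, 0.0, 1.454]
contact_force: [-0.1, -0.5, -0.3]
grip_width: 7.0
```

Call:
play_rows --commands '[{"offset": [0,0,0.0015],"twist": 0},{"offset": [0,0,0.001],"twist": 0},{"offset": [0,0,0],"twist": 0},{"offset": [0,0,0],"twist": 0}]'

```text
time: 19.05
tool_pos: [607.2, 9.9, 186.1]
tcp_rot: [-3.141, 0.0, 1.454]
contact_force: [1.1, 0.3, -0.3]
grip_width: 7.1
```

Within about 0.5 mm of the floor, so I'll open to about 40 mm and rise.

Call:
play_rows --commands '[{"offset": [0,0,0],"twist": 0},{"offset": [0,0,0],"twist": 0},{"offset": [0,0,0],"twist": 0},{"offset": [0,0,0],"twist": 0},{"offset": [0,0,0],"twist": 0}]' --jaw 145

```text
time: 19.55
tool_pos: [607.2, 9.9, 186.2]
tcp_rot: [3.141, 0.0, 1.454]
contact_force: [-0.1, -0.2, -0.6]
grip_width: 38.7
```

Call:
play_rows --commands '[{"offset": [0,0,-0.02],"twist": 0},{"offset": [0,0,-0.04],"twist": 0},{"offset": [0,0,-0.04],"twist": 0},{"offset": [0,0,-0.03],"twist": 0},{"offset": [0,0,0],"twist": 0}]'

```text
time: 20.05
tool_pos: [608.2, 9.9, 321.3]
tcp_rot: [3.132, -0.0, 1.454]
contact_force: [1.0, 0.2, 0.6]
grip_width: 39.3
```

```bash
python3 - <<'E'
from h import *
go(447.5,-10,110,81)
cv2.imwrite('pics/w13.png',viewer.capture('wrist')[:,:,::-1])
E
```

```text
t 20.05 tcp [608.2   9.9 321.3] rpy [179.46  -0.    83.3 ] F [1.  0.2 0.6] w 39.3
  -> offset mm [ -44.8 -155.6   33.3] twist 2.3 rows>= 4
```

View pics/w13.png

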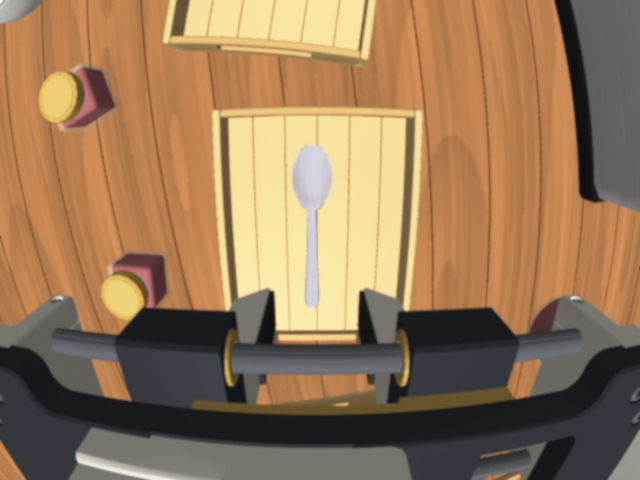

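Call:
play_rows --commands '[{"offset": [0,0,0],"twist": 2.3},{"offset": [-0.011,-0.039,0],"twist": 0},{"offset": [-0.011,-0.039,0],"twist": 0},{"offset": [-0.011,-0.039,0],"twist": 0},{"offset": [-0.011,-0.039,0],"twist": 0}]' --jaw 0

```text
time: 20.6
tool_pos: [444.1, -9.1, 314.6]
tcp_rot: [-3.139, 0.0, 1.414]
contact_force: [-0.0, -0.6, 1.4]
grip_width: 75.3
```

Call:
play_rows --commands '[{"offset": [0,0,0.03],"twist": 0},{"offset": [0,0,0],"twist": 0},{"offset": [0,0,0],"twist": 0}]'

```text
time: 20.9
tool_pos: [446.4, -9.2, 285.6]
tcp_rot: [-3.139, -0.0, 1.413]
contact_force: [0.8, -0.1, 0.5]
grip_width: 91.1
```

```bash
python3 - <<'E'
from h import *
go(447.5,-10,8,81)
cv2.imwrite('pics/w14.png',viewer.capture('wrist')[:,:,::-1])
E
```

```text
t 20.9 tcp [446.4  -9.2 285.6] rpy [-179.88   -0.     80.99] F [ 0.8 -0.1  0.5] w 91.1
  -> offset mm [-0.7  1.2 99.6] twist -0.01 rows>= 2
```

View pics/w14.png

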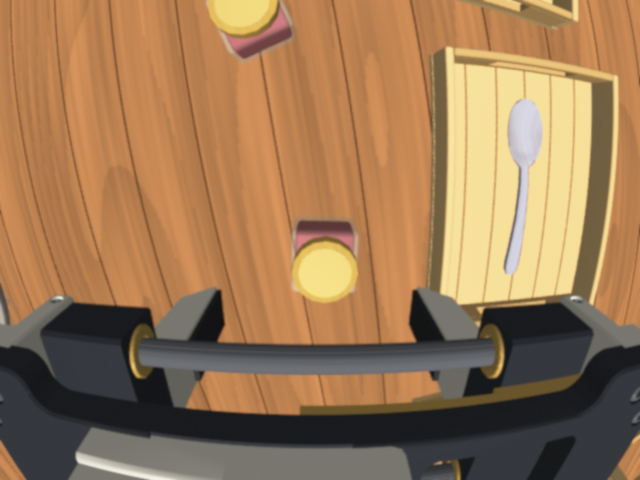

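Call:
play_rows --commands '[{"offset": [-0.001,0.0015,0.03],"twist": 0},{"offset": [0,0,0.03],"twist": 0},{"offset": [0,0,0.025],"twist": 0},{"offset": [0,0,0.012],"twist": 0},{"offset": [0,0,0],"twist": 0}]'

```text
time: 21.45
tool_pos: [448.0, -10.3, 188.0]
tcp_rot: [-3.139, -0.0, 1.414]
contact_force: [0.5, 0.2, 0.2]
grip_width: 91.8
```

Call:
play_rows --commands '[{"offset": [0,0,0],"twist": 0},{"offset": [0,0,0],"twist": 0},{"offset": [0,0,0],"twist": 0},{"offset": [0,0,0],"twist": 0},{"offset": [0,0,0],"twist": 0}]' --jaw 255

```text
time: 21.95
tool_pos: [447.6, -10.4, 189.5]
tcp_rot: [3.141, 0.0, 1.414]
contact_force: [-0.0, 0.9, 0.3]
grip_width: 56.4
```

Call:
play_rows --commands '[{"offset": [0,0,0],"twist": 0},{"offset": [0,0,0],"twist": 0},{"offset": [0,0,0],"twist": 0},{"offset": [0,0,0],"twist": 0},{"offset": [0,0,0],"twist": 0}]'

```text
time: 22.45
tool_pos: [447.8, -10.4, 189.4]
tcp_rot: [3.141, 0.0, 1.414]
contact_force: [0.3, -0.4, 4.6]
grip_width: 43.6
```

Call:
play_rows --commands '[{"offset": [0,0,-0.01],"twist": 0},{"offset": [0,0,-0.02],"twist": 0},{"offset": [0,0,-0.025],"twist": 0},{"offset": [0,0,0],"twist": 5.4},{"offset": [0,0,0],"twist": 0}]'

```text
time: 22.95
tool_pos: [447.3, -10.3, 245.0]
tcp_rot: [3.141, 0.0, 1.318]
contact_force: [-0.4, -0.0, -1.1]
grip_width: 43.6
```

```bash
python3 - <<'E'
from h import *
go(598.1,206.7,65,75.56)
E
```

```text
t 22.95 tcp [447.3 -10.3 245. ] rpy [179.96   0.    75.54] F [-0.4 -0.  -1.1] w 43.6
  -> offset mm [247.7  91.9   2. ] twist -0.02 rows>= 6
```

Call:
play_rows --commands '[{"offset": [0.036,0.013,0],"twist": 0},{"offset": [0.036,0.013,0],"twist": 0},{"offset": [0.036,0.013,0],"twist": 0},{"offset": [0.036,0.013,0],"twist": 0},{"offset": [0.036,0.013,0],"twist": 0}]'

```text
time: 23.45
tool_pos: [555.5, 149.2, 243.4]
tcp_rot: [-3.14, 0.001, 1.322]
contact_force: [0.7, 0.1, -1.8]
grip_width: 43.7
```

Call:
play_rows --commands '[{"offset": [0.034,0.013,0],"twist": 0},{"offset": [0.034,0.014,0],"twist": 0},{"offset": [0,0,0],"twist": 0},{"offset": [0,0,0],"twist": 0},{"offset": [0,0,0],"twist": 0}]'

```text
time: 23.95
tool_pos: [597.6, 206.3, 243.4]
tcp_rot: [-3.139, 0.001, 1.32]
contact_force: [0.1, -1.0, -0.8]
grip_width: 43.7
```

```bash
python3 - <<'E'
from h import *
go(598.1,206.7,17.4,75.56)
cv2.imwrite('pics/w15.png',viewer.capture('wrist')[:,:,::-1])
E
```

```text
t 23.95 tcp [597.6 206.3 243.4] rpy [-1.7988e+02  8.0000e-02  7.5630e+01] F [ 0.1 -1.  -0.8] w 43.7
  -> offset mm [ 0.5  0.3 48. ] twist 0.07 rows>= 1
```

View pics/w15.png

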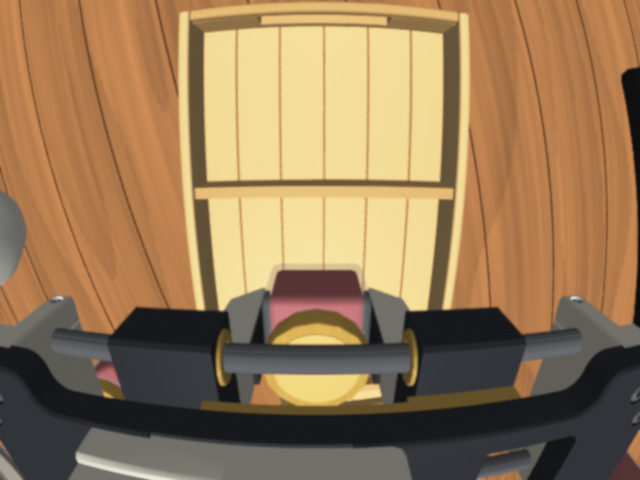

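Call:
play_rows --commands '[{"offset": [0,0,0.015],"twist": 0},{"offset": [0,0,0.015],"twist": 0},{"offset": [0,0,0.01],"twist": 0},{"offset": [0,0,0.003],"twist": 0},{"offset": [0,0,0],"twist": 0}]'

```text
time: 24.5
tool_pos: [598.2, 206.7, 200.4]
tcp_rot: [-3.14, 0.001, 1.319]
contact_force: [-0.3, 0.8, -1.2]
grip_width: 44.0
```

Call:
play_rows --commands '[{"offset": [0,0,0],"twist": 0},{"offset": [0,0,0],"twist": 0}]'

```text
time: 24.7
tool_pos: [598.6, 207.0, 201.8]
tcp_rot: [3.141, -0.0, 1.319]
contact_force: [-0.1, -0.7, -1.2]
grip_width: 43.7
```

Call:
play_rows --commands '[{"offset": [0,0,0.003],"twist": 0},{"offset": [0,0,0.002],"twist": 0},{"offset": [0,0,0.001],"twist": 0},{"offset": [0,0,0],"twist": 0},{"offset": [0,0,0],"twist": 0}]'

```text
time: 25.2
tool_pos: [598.3, 207.0, 195.4]
tcp_rot: [3.141, 0.0, 1.319]
contact_force: [-2.2, -0.5, 2.9]
grip_width: 43.7
```

Touching (Fz went up to 2.9 N). I'll open to about 68 mm and rise.

Call:
play_rows --commands '[{"offset": [0,0,0],"twist": 0},{"offset": [0,0,0],"twist": 0},{"offset": [0,0,0],"twist": 0},{"offset": [0,0,0],"twist": 0}]' --jaw 65

```text
time: 25.6
tool_pos: [598.4, 206.9, 195.0]
tcp_rot: [-3.142, 0.0, 1.319]
contact_force: [0.1, -0.2, 0.1]
grip_width: 67.4
```

Call:
play_rows --commands '[{"offset": [0,0,-0.02],"twist": 0},{"offset": [0,0,-0.04],"twist": 0},{"offset": [0,0,-0.04],"twist": 0},{"offset": [0,0,-0.02],"twist": 0},{"offset": [0,0,0],"twist": 0}]'

```text
time: 26.1
tool_pos: [599.1, 207.1, 319.0]
tcp_rot: [3.135, -0.003, 1.319]
contact_force: [-0.3, 0.1, -0.4]
grip_width: 68.5
```

```bash
python3 - <<'E'
from h import *
go(427.3,155.6,100,75)
cv2.imwrite('pics/w16.png',viewer.capture('wrist')[:,:,::-1])
E
```

```text
t 26.1 tcp [599.1 207.1 319. ] rpy [179.62  -0.19  75.59] F [-0.3  0.1 -0.4] w 68.5
  -> offset mm [ -94.2 -152.6   41. ] twist 0.59 rows>= 4
```

View pics/w16.png

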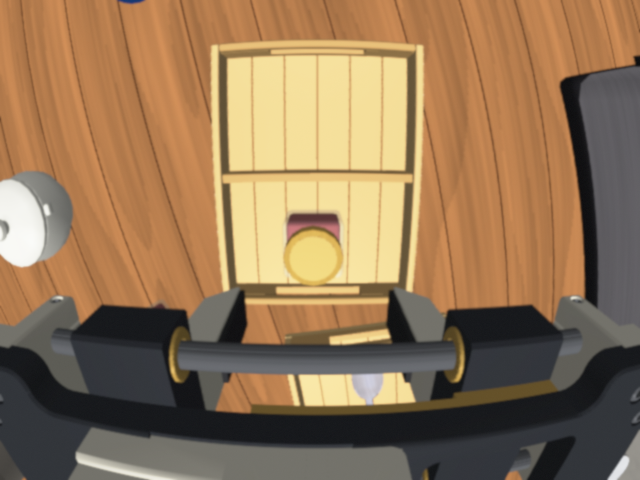

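Call:
play_rows --commands '[{"offset": [0,0,0],"twist": -7.35},{"offset": [0,0,0],"twist": -7.35},{"offset": [0,0,0],"twist": -7.35},{"offset": [0,0,0],"twist": -7.35},{"offset": [-0.001,-0.036,0],"twist": 0}]' --jaw 0

```text
time: 26.65
tool_pos: [565.3, 196.8, 312.3]
tcp_rot: [-3.141, 0.0, 1.836]
contact_force: [0.4, -0.0, -0.4]
grip_width: 91.7
```

Call:
play_rows --commands '[{"offset": [-0.001,-0.036,0],"twist": 0},{"offset": [-0.001,-0.036,0],"twist": 0},{"offset": [-0.001,-0.036,0],"twist": 0},{"offset": [-0.001,-0.036,0],"twist": 0},{"offset": [0,0,0.02],"twist": 0}]'

```text
time: 27.15
tool_pos: [422.2, 154.9, 294.9]
tcp_rot: [-3.139, -0.0, 1.833]
contact_force: [0.5, -0.1, -0.3]
grip_width: 91.7
```

Call:
play_rows --commands '[{"offset": [0,0,0],"twist": 0},{"offset": [0,0,0],"twist": 0},{"offset": [0,0,0],"twist": 0}]'

```text
time: 27.45
tool_pos: [426.4, 155.7, 295.1]
tcp_rot: [-3.142, 0.0, 1.832]
contact_force: [0.6, -0.2, 0.1]
grip_width: 91.9
```

```bash
python3 - <<'E'
from h import *; import pickle
go(427.3,155.6,10,105)
o=status.get_obs(); im=viewer.capture('wrist')[:,:,::-1]; cv2.imwrite('pics/w17.png',im); pickle.dump(o,open('w17.pkl','wb'))
E
```

```text
t 27.45 tcp [426.4 155.7 295.1] rpy [-1.8000e+02  1.0000e-02  1.0499e+02] F [ 0.6 -0.2  0.1] w 91.9
  -> offset mm [ -0.3   0.8 107.1] twist -0.01 rows>= 3
```

View pics/w17.png

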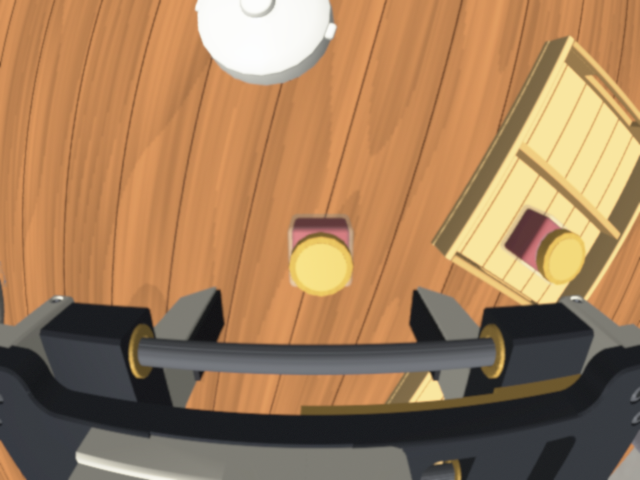

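Call:
play_rows --commands '[{"offset": [0,0.001,0.03],"twist": 0},{"offset": [0,0,0.03],"twist": 0},{"offset": [0,0,0.028],"twist": 0},{"offset": [0,0,0.015],"twist": 0},{"offset": [0,0,0],"twist": 0}]'

```text
time: 28.0
tool_pos: [426.6, 155.8, 190.5]
tcp_rot: [-3.138, -0.0, 1.832]
contact_force: [0.4, -0.2, -0.7]
grip_width: 91.9
```

Call:
play_rows --commands '[{"offset": [0,0,0],"twist": 0},{"offset": [0,0,0],"twist": 0},{"offset": [0,0,0],"twist": 0},{"offset": [0,0,0],"twist": 0},{"offset": [0,0,0],"twist": 0}]' --jaw 255

```text
time: 28.5
tool_pos: [426.8, 155.8, 192.6]
tcp_rot: [3.141, 0.0, 1.833]
contact_force: [-0.2, 0.0, -0.8]
grip_width: 56.2
```

Call:
play_rows --commands '[{"offset": [0,0,0],"twist": 0},{"offset": [0,0,0],"twist": 0},{"offset": [0,0,0],"twist": 0},{"offset": [0,0,0],"twist": 0},{"offset": [0,0,0],"twist": 0}]'

```text
time: 29.0
tool_pos: [427.0, 155.9, 192.4]
tcp_rot: [3.141, 0.0, 1.832]
contact_force: [0.3, -0.9, 4.7]
grip_width: 43.7
```

Call:
play_rows --commands '[{"offset": [0,0,-0.01],"twist": 0},{"offset": [0,0,-0.02],"twist": 7.35},{"offset": [0,0,-0.022],"twist": 7.35},{"offset": [0,0,0],"twist": 7.35},{"offset": [0,0,0],"twist": 7.35}]'

```text
time: 29.5
tool_pos: [426.6, 155.8, 245.1]
tcp_rot: [3.141, -0.0, 1.314]
contact_force: [0.4, -0.5, -1.4]
grip_width: 43.9
```

```bash
python3 - <<'E'
from h import *
go(516,328,66,75.56)
E
```

```text
t 29.5 tcp [426.6 155.8 245.1] rpy [ 1.7996e+02 -1.0000e-02  7.5290e+01] F [ 0.4 -0.5 -1.4] w 43.9
  -> offset mm [189.   43.7   1.1] twist -0.27 rows>= 4
```

Call:
play_rows --commands '[{"offset": [0.038,0.009,0],"twist": -0.2},{"offset": [0.038,0.009,0],"twist": 0},{"offset": [0.038,0.009,0],"twist": 0},{"offset": [0.038,0.009,0],"twist": 0},{"offset": [0.037,0.008,0],"twist": 0}]'

```text
time: 30.0
tool_pos: [516.1, 329.6, 244.3]
tcp_rot: [-3.141, 0.001, 1.323]
contact_force: [1.2, 0.6, -1.1]
grip_width: 44.0
```

Call:
play_rows --commands '[{"offset": [0,0,0],"twist": 0},{"offset": [0,0,0],"twist": 0}]'

```text
time: 30.2
tool_pos: [515.3, 328.5, 243.6]
tcp_rot: [-3.14, 0.001, 1.324]
contact_force: [-0.9, -0.1, -1.6]
grip_width: 43.7
```

```bash
python3 - <<'E'
from h import *
go(622.3,300.7,66,75.56)
E
```

```text
t 30.2 tcp [515.3 328.5 243.6] rpy [-1.7992e+02  9.0000e-02  7.5870e+01] F [-0.9 -0.1 -1.6] w 43.7
  -> offset mm [ -0.2 110.5  -0.4] twist 0.31 rows>= 3
```

Call:
play_rows --commands '[{"offset": [0,0.037,0],"twist": 0.3},{"offset": [0,0.037,0],"twist": 0},{"offset": [0,0.036,0],"twist": 0},{"offset": [0,0,0],"twist": 0},{"offset": [0,0,0],"twist": 0}]'

```text
time: 30.7
tool_pos: [622.3, 299.1, 243.6]
tcp_rot: [-3.14, 0.001, 1.315]
contact_force: [-0.6, 0.4, -1.1]
grip_width: 43.4
```

Call:
play_rows --commands '[{"offset": [0,0,0],"twist": 0},{"offset": [0,0,0],"twist": 0}]'

```text
time: 30.9
tool_pos: [621.4, 301.0, 244.3]
tcp_rot: [-3.141, 0.001, 1.318]
contact_force: [0.1, 0.6, -1.7]
grip_width: 44.0
```

```bash
python3 - <<'E'
from h import *
go(622.3,300.7,20.4,75.56)
cv2.imwrite('pics/w18.png',viewer.capture('wrist')[:,:,::-1])
E
```

```text
t 30.9 tcp [621.4 301.  244.3] rpy [-1.7995e+02  4.0000e-02  7.5530e+01] F [ 0.1  0.6 -1.7] w 44.0
  -> offset mm [-0.1  1.  45.9] twist -0.03 rows>= 1
```

View pics/w18.png

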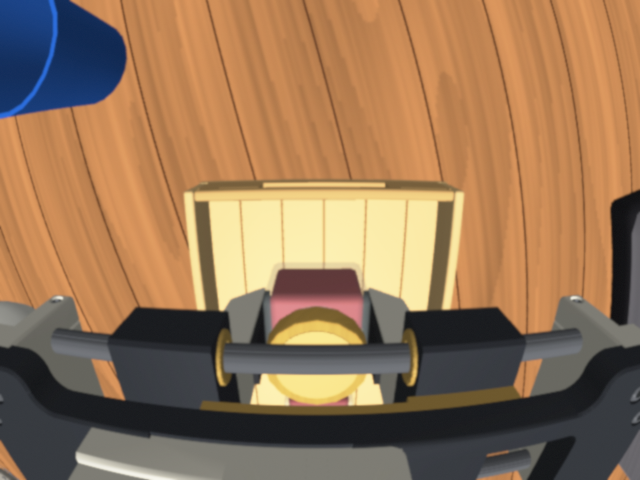

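Call:
play_rows --commands '[{"offset": [0,0.001,0.015],"twist": 0},{"offset": [0,0,0.015],"twist": 0},{"offset": [0,0,0.009],"twist": 0},{"offset": [0,0,0.002],"twist": 0},{"offset": [0,0,0],"twist": 0}]'

```text
time: 31.45
tool_pos: [623.3, 300.6, 202.1]
tcp_rot: [-3.14, 0.001, 1.318]
contact_force: [0.5, 1.1, -0.2]
grip_width: 43.9
```

Call:
play_rows --commands '[{"offset": [0,0,0],"twist": 0},{"offset": [0,0,0],"twist": 0}]'

```text
time: 31.65
tool_pos: [623.6, 300.7, 203.8]
tcp_rot: [3.141, -0.001, 1.318]
contact_force: [-0.6, 0.1, -1.6]
grip_width: 43.7
```

Call:
play_rows --commands '[{"offset": [0,0,0.002],"twist": 0},{"offset": [0,0,0.002],"twist": 0},{"offset": [0,0,0.001],"twist": 0},{"offset": [0,0,0],"twist": 0},{"offset": [0,0,0],"twist": 0}]'

```text
time: 32.15
tool_pos: [623.4, 300.5, 198.4]
tcp_rot: [3.141, -0.0, 1.318]
contact_force: [-2.3, -1.0, 2.4]
grip_width: 44.0
```

Call:
play_rows --commands '[{"offset": [0,0,0],"twist": 0},{"offset": [0,0,0],"twist": 0},{"offset": [0,0,0],"twist": 0},{"offset": [0,0,0],"twist": 0}]' --jaw 65

```text
time: 32.55
tool_pos: [623.4, 300.6, 198.0]
tcp_rot: [-3.142, 0.0, 1.318]
contact_force: [0.2, 0.8, 0.8]
grip_width: 67.6
```

Call:
play_rows --commands '[{"offset": [0,0,-0.02],"twist": 0},{"offset": [0,0,-0.04],"twist": 0},{"offset": [0,0,-0.045],"twist": 0},{"offset": [0,0,-0.045],"twist": 0},{"offset": [0,0,-0.03],"twist": 0}]'

```text
time: 33.05
tool_pos: [623.4, 300.6, 382.2]
tcp_rot: [3.138, -0.002, 1.318]
contact_force: [0.9, 0.1, 0.5]
grip_width: 68.3
```

Call:
play_rows --commands '[{"offset": [0,-0.045,0],"twist": 0},{"offset": [0,-0.045,0],"twist": 0},{"offset": [0,-0.045,0],"twist": 0},{"offset": [0,-0.045,0],"twist": 0},{"offset": [0,0,0],"twist": 0}]'

```text
time: 33.55
tool_pos: [444.6, 346.9, 378.5]
tcp_rot: [-3.139, 0.001, 1.322]
contact_force: [-0.1, -0.7, 0.6]
grip_width: 68.2
```

```bash
python3 - <<'E'
from h import *
go(500,300,200)
for n in ['top','scene']:
    im=viewer.capture(n)[:,:,::-1]; cv2.imwrite(f'pics/{n}9.png',im)
im=cv2.imread('pics/top9.png');cv2.imwrite('pics/z9.png',cv2.resize(im[130:310,90:510],None,fx=1.9,fy=1.9,interpolation=cv2.INTER_CUBIC))
E
```

```text
t 33.55 tcp [444.6 346.9 378.5] rpy [-1.7985e+02  5.0000e-02  7.5720e+01] F [-0.1 -0.7  0.6] w 68.2
  -> offset mm [-31.7  65.3   0.5] twist 0 rows>= 2
```

View pics/z9.png

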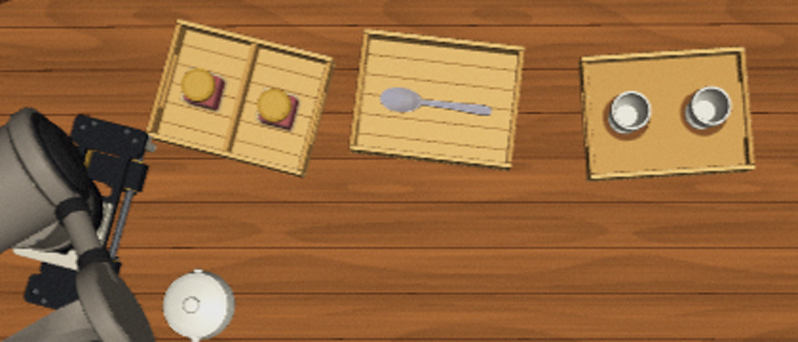

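View pics/scene9.png

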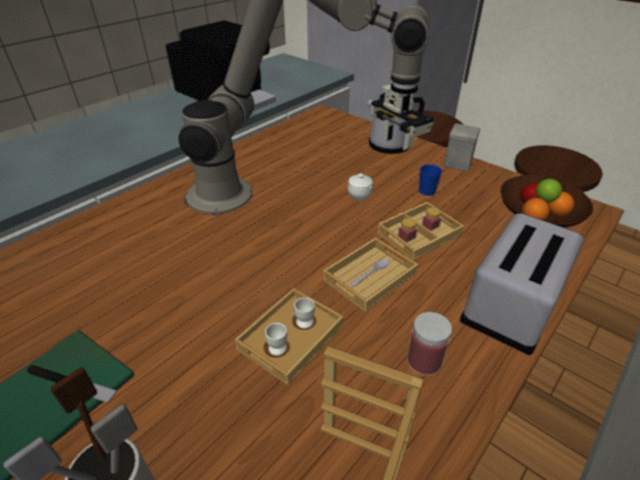

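```bash
python3 - <<'E'
from h import *
def un(p,s,o): return (np.array(p)+.5)/s-.5+o
a=np.radians(93.6-90);c=np.array([589.3,-271.5])
for p in [(630,111),(708,107)]:
    w=onz('top',un(p,1.9,(90,130)),68)[:2]; d=w-c
    u=np.array([-np.sin(a),np.cos(a)]); v=np.array([np.cos(a),np.sin(a)])
    print(w.round(1),'tray x,y',(d@v).round(1),(d@u).round(1))
E
```

```text
[ 585.2 -220.9] tray x,y -0.9 50.7
[ 589.8 -313.6] tray x,y -2.2 -42.0
```

```bash
python3 - <<'E'
import cv2
im=cv2.imread('pics/scene9.png')
cv2.imwrite('pics/z10.png',cv2.resize(im[280:390,225:355],None,fx=5,fy=5,interpolation=cv2.INTER_CUBIC))
E
```

```text
(no output)
```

View pics/z10.png

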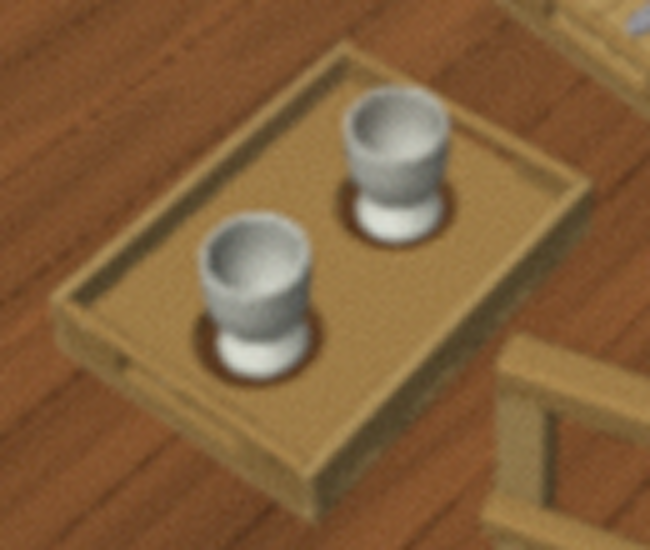

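Both feet sit down inside their wells with dark margin visible all round. I'm handing the job in.

```bash
python3 -c "
from plant import ticket
print(ticket.close_job())"
```

```text
the job is handed in; nothing more can be done
None
```

All five things are put away and the job is handed in, at about 34 s of the 128 s allowed; no verdict was reported.

- **Egg cups:** one stands upright in each well. The last top view put them about 3 mm and 6 mm from the well centres, against a limit of 13 mm. A zoomed scene view showed both feet down inside the wells with a margin all round.
- **Teaspoon:** it lies flat, bowl up and lengthwise near the middle of the undivided tray.
- **Jars:** one stands upright in each bay of the divided tray. I did not measure their positions or the spoon's after release; I only looked at them in the final pictures.
- **Sugar bowl and blue cup:** both look the same in the scene view as at the start, and the arm never came near them. The arm was about 200 mm clear of everything when I handed in.

**Disagreement:** the top and wrist cameras differed by about 2–4 mm on the cups, the spoon and the wells. That is about what the stated 2 mm calibration allows, and it is the likely reason one cup sits 6 mm off centre.

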